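# Restock the indexed spice carousel from the crate

## Task

Restock the spice carousel: release its red lock, then put every spice jar from the crate upright into the carousel, one at a time through the opening into an empty cup, turning the wheel (black knob on top) from click to click to bring up the next empty cup. Leave the jar already on the wheel in its cup and the other groceries in the crate. When all the jars are in, turn an empty cup to the opening, clicked in place, and lock the wheel again.

Things in the scene. Friction and masses are not known exactly. Their poses are not given: they have to be found in the camera images.
- carousel: fixed spice carousel: white base 226 mm across, bamboo wheel with five cups, a clear fixed cover (top 146 mm up, radius 110 mm, straight front edge 33 mm before the axis) with a clear wall behind; jars go in through the uncovered front, the opening. Origin: on the wheel's vertical axis at worktop height; its -x axis points from the axis to the opening, +x to the back.
- opening (a point): the loading point of the carousel, 79 mm from the axis on the carousel's -x side, 25 mm above the worktop (height of the cups' floor). A cup that has clicked into place stands here. Fixed to the base; axes as the carousel's.
- wheel (a joint): turn of the wheel about its vertical axis, rad, 0 at the start, counter-clockwise from above positive, no end stops, turns either way. It clicks every 1.257 rad (72 degrees), with a cup exactly at the opening; let go within 25 degrees of a click it springs into it. It takes about 0.3 N m to pull it over. Locked, it has about 2 degrees of play.
- wheel_knob (a point): grip point of the round, fluted black knob (44 mm diameter, 26 mm tall, from 150 to 176 mm above the worktop) on the wheel's axis above the cover; the point lies on the axis at 171 mm. Turning the knob turns the wheel with it; grip it at any angle.
- lock (a joint): turn of the lock knob, rad: 0 = locked (a bolt is in the wheel's index ring), 1.2 = unlocked, stops at both ends; counter-clockwise from above unlocks. A detent halfway (0.6) must be overcome with about 0.2 N m, past it the knob snaps to the other end by itself. The bolt goes in only when the wheel stands in a click.
- lock_knob (a point): grip point of the red bar knob of the lock, on top of a white column beside the wheel, on the lock's vertical axis 171 mm above the worktop. The bar is 52 mm long, 14 mm thick, 27 mm tall (from 152 to 179 mm; the column's top is at 146 mm); this point's x axis runs along the bar, y across it, z up; it turns with the knob.
- crate: low wooden crate, fixed, 205 mm (its x) by 275 mm (its y) outside, walls 7 mm thick and 60 mm high; its floor, with a smooth white liner, is 9 mm above the worktop. Origin: centre of its underside. It holds the jars to be loaded, standing upright among other groceries, on places about 85 mm apart.
- salt_shaker: salt shaker with a grey domed top, 44 mm diameter, 90 mm tall, stands in the crate and stays there. Origin: centre of its underside.
- garlic: garlic bulb, 56 mm across and high, lies in the crate and stays there. Origin: centre of its underside.
- tin: short food tin, 75 mm diameter, 58 mm tall, stands in the crate and stays there. Origin: centre of its underside.
- cup0 (a point): cup 0 of the wheel, turns with it: centre of the cup's floor, 25 mm above the worktop. The cup is round, 47 mm inside diameter, flared a little at the rim, 30 mm deep; cups follow one another every 72 degrees counter-clockwise seen from above, on a circle of 79 mm radius; cup 0 starts at the opening.
- cup1 (a point): cup 1 of the wheel, turns with it: centre of the cup's floor, 25 mm above the worktop. The cup is round, 47 mm inside diameter, flared a little at the rim, 30 mm deep; cups follow one another every 72 degrees counter-clockwise seen from above, on a circle of 79 mm radius; cup 0 starts at the opening.
- cup2 (a point): cup 2 of the wheel, turns with it: centre of the cup's floor, 25 mm above the worktop. The cup is round, 47 mm inside diameter, flared a little at the rim, 30 mm deep; cups follow one another every 72 degrees counter-clockwise seen from above, on a circle of 79 mm radius; cup 0 starts at the opening.
- cup3 (a point): cup 3 of the wheel, turns with it: centre of the cup's floor, 25 mm above the worktop. The cup is round, 47 mm inside diameter, flared a little at the rim, 30 mm deep; cups follow one another every 72 degrees counter-clockwise seen from above, on a circle of 79 mm radius; cup 0 starts at the opening.
- cup4 (a point): cup 4 of the wheel, turns with it: centre of the cup's floor, 25 mm above the worktop. The cup is round, 47 mm inside diameter, flared a little at the rim, 30 mm deep; cups follow one another every 72 degrees counter-clockwise seen from above, on a circle of 79 mm radius; cup 0 starts at the opening.
- jar_a: spice jar with a blue label, upright, closed, 41 mm diameter, 105 mm tall with its dark ribbed lid (40 mm diameter, top 21 mm), 0.11 kg. Origin: centre of its underside, z up along the jar. To be loaded from the crate; in some runs absent.
- jar_b: spice jar with a black label, upright, closed, 41 mm diameter, 105 mm tall with its dark ribbed lid (40 mm diameter, top 21 mm), 0.11 kg. Origin: centre of its underside, z up along the jar. To be loaded from the crate; in some runs absent.
- jar_c: spice jar with a white and yellow label, upright, closed, 41 mm diameter, 105 mm tall with its dark ribbed lid (40 mm diameter, top 21 mm), 0.11 kg. Origin: centre of its underside, z up along the jar. To be loaded from the crate; in some runs absent.
- old_jar_p: spice jar with a white and yellow label, upright, closed, 41 mm diameter, 105 mm tall with its dark ribbed lid (40 mm diameter, top 21 mm), 0.11 kg. Origin: centre of its underside, z up along the jar. Already in one of the cups at the start and stays in it; absent in some runs.
- old_jar_q: spice jar with a white and yellow label, upright, closed, 41 mm diameter, 105 mm tall with its dark ribbed lid (40 mm diameter, top 21 mm), 0.11 kg. Origin: centre of its underside, z up along the jar. Already in one of the cups at the start and stays in it; absent in some runs.

How it is judged:
By the outcome, as a careful person would: the job done as asked, in the order asked, and still so for the second after the job is handed in, with the robot touching nothing.
Of jar_a, jar_b, jar_c only 2 to 3 are there at a start; the rules pass over those that are not, and their reading is None.
Of old_jar_p, old_jar_q only 1 to 1 are there at a start; the rules pass over those that are not, and their reading is None.
At some moment in a run one of garlic, tin may be knocked a few centimetres aside while the robot is not near it.
Once in a run the grip may slacken for a moment while it holds something.
It also fails if it takes over 210 s, if anything falls off the work surface, if the arm or the gripper's body presses on something with over 40 N, if the wrist force passes 120 N, or if a joint passes its speed limit or range.

## Robot

A 6-joint arm with a two-finger parallel gripper is mounted at the origin on a cart in front of the work surface, level with it; the furniture and walls round the work are solid. World frame = base frame: x ahead of the robot, y to its left, z up, the work surface at z = 0. Lengths are in m, angles in rad, forces in N, time in s.
With the tool pointing down it reaches from about 0.35 to 0.775 m from the base axis. Payload 5.5 kg.
Tool frame: the origin (TCP) lies midway between the tips of the shut fingers; the grasp point (between the pads) lies 19 mm behind it; z points along the fingers, y is the line along which they close (so a half turn about z gives the same grasp; the last joint's range is limited). The gripper opens to 85 mm and grips with 20 to 120 N. Pads are 22 mm wide; open, the fingers measure 114 mm over their backs; the gripper's body (76 mm by 85 mm) begins 54 mm behind the grasp point. The pads swing forward as they close: fully open they stand 13 mm farther back than shut.
Start: joints at [1.017, 0.313, 0.046, 1.304, 0, 1.431], TCP at [0.231, 0.527, 0.192] pointing down, gripper open.
Joint ranges: [-2.76, 2.76], [-0.86, 1.69], [-1.03, 1.26], [-2.2, 2.34], [-1.47, 1.5], [-3.14, 3.14]. Speed limits (rad/s): [2.57, 2.57, 3.14, 3.14, 3.14, 3.14].

## Interface

Orientations are given as a unit quaternion [w, x, y, z].
In Python, from workcell import env gives the robot as it stands.
- The arm moves only by the tool move_arm, never from a script. Its argument "targets" is a list of rows, each a list of 3 entries, a list of its own where there are three numbers: the shift along the tool's x, y, z in mm, then the turn, a rotation vector about the tool's x, y, z in units of 10 degrees (1.0 is 10 degrees), then the closure, from -1 (fully open) to 1 (shut). In form: [[[dx, dy, dz], [ax, ay, az], gripper], ...]. A call has 1 to 5 rows; each row is the pose to reach, as a shift and turn from the pose commanded when the call began, along the tool's axes at that moment; what a row does not reach only later rows make up. A row lasts 1/8 s, in which the tool goes at most 62.5 mm and 10.7 degrees, less where a joint would pass 70% of its speed; a pose out of reach is approached as far as the arm can. A call with a gripper value outside its range is refused whole. The fingers move at their own pace and stop on an object; "squeeze" is the grip in N (left out, the last holds). Time passes only in rows, so rows that repeat a pose let the fingers close. It gives the time, the measured TCP pose, the force, the opening and the grip force at its end, in the units of the state.
- env.get_state(): the state, without advancing time (a new reading comes with each control period).
- env.read_camera(name): name is "scene" or "top"; returns a dict with "pixels" (420x560x3 uint8, red, green, blue), "fovy" (degrees; the focal length in pixels is half the picture's height over the tangent of half this angle, whatever the lens; pixels are square), "cx", "cy" (the principal point, pixels), "dist_coeffs" ([k1, k2, p1, p2, k3] as OpenCV has them; the pictures are not rectified), "extrinsics" (4x4, takes a point from world to camera coordinates). Camera axes: x right, y up, looking along -z (the intrinsics and any distortion apply to the point x, -y, -z); pixel columns grow to the right and rows downward; lengths in m; the calibration is good to about 2 mm. A picture is of the moment at which its call begins. There is no depth.
- env.hand_in(): hands the job in; it is judged then, once.
Trained networks look in a picture, given as the dict that the camera call returned (one of the last four; its "shot" number tells which), for a name from the list of things; names that differ only in an ending like _2 or _b are one class to them, and where a whole thing is asked for, a point or a joint stands for the part that bears it (a point fixed in the world has none). Each returns a list of dicts, best first, with "confidence" (0 to 1); they miss things now and then, are a little off and sometimes report something else, mostly with a low value. They report only what shows in the picture. A call takes as long as a camera call.
- env.spot_in(thing, picture): "centre" ([x, y, z] in m, in world coordinates, good to about 4 mm: the middle of the surface that is visible of it).
- env.regions_of(thing, picture): "mask" (420x560 bool, what is visible of it).
- env.landmark_of(thing, picture): "centre" ([x, y, z] in m, in world coordinates, good to about 4 mm: a listed point, or the origin of a listed thing).
The state is a dict: "clock": time; "joint_pos": joint angles; "qvel": joint speeds; "tau": joint torques, N m; "tcp_pos": TCP position; "orientation": TCP orientation; "wrist_force": force on the tool from outside, world axes, zero at the start; "ft_torque": the same for the moment, N m; "finger_gap": finger opening in m; "grip_force": force on a finger pad.
Only numpy, scipy, OpenCV 4.12 (cv2) and the standard library are available. Lean on these libraries where they do the work, as an engineer would, in place of code of your own. Each camera call takes 0.05 s, during which the arm holds its last target. There are 200 camera calls.

## Working session

There is one attempt and no reset: what is moved stays moved. The work goes in short steps, Python scripts to look and compute and a tool call to move; the robot and the scene stay as the last step left them, time stands still between calls to the robot, and variables do not carry over. Pictures are saved under pics/ and viewed, at most 14 in all, crops included, and the job is handed in when it is done.

Besides the shell and the picture viewer there is one more tool, called after "Emit:" as name(argument=value, ...), one argument or row to a line, values as JSON. move_arm: Moves the arm, as the interface text tells. Its arguments: {"type":"object","properties":{"targets":{"type":"array","items":{"type":"array"}},"squeeze":{"type":"number"}},"required":["targets"]}

```bash
mkdir -p pics; ls; cat > h.py <<'E'
import numpy as np, cv2
from scipy.spatial.transform import Rotation as R
from workcell import env
def save(p,n): cv2.imwrite(f'pics/{n}.png',p['pixels'][:,:,::-1])
def lm(names,p,f='landmark_of',k=2):
    for n in names:
        try: r=getattr(env,f)(n,p)
        except Exception as e: print(n,e); continue
        print(n,[(np.round(d['centre'],4).tolist(),round(d['confidence'],2)) for d in r[:k]])
def proj(P,p):
    E=np.array(p['extrinsics']);c=E[:3,:3]@np.array(P)+E[:3,3]
    f=210/np.tan(np.radians(p['fovy'])/2);K=np.array([[f,0,p['cx']],[0,f,p['cy']],[0,0,1]])
    return cv2.projectPoints(np.array([[c[0],-c[1],-c[2]]]),np.zeros(3),np.zeros(3),K,np.array(p['dist_coeffs'],float))[0].ravel()
def ray(uv,p,z):
    E=np.array(p['extrinsics']);f=210/np.tan(np.radians(p['fovy'])/2);K=np.array([[f,0,p['cx']],[0,f,p['cy']],[0,0,1]])
    u=cv2.undistortPoints(np.array([[uv]],float),K,np.array(p['dist_coeffs'],float)).ravel()
    d=E[:3,:3].T@np.array([u[0],-u[1],-1]);o=-E[:3,:3].T@E[:3,3]
    return o+d*(z-o[2])/d[2]
def delta(pos,quat=None):
    s=env.get_state();q=s['orientation'];T=R.from_quat([q[1],q[2],q[3],q[0]])
    return np.round(T.inv().apply(np.array(pos)-s['tcp_pos'])*1000,1)
def st():
    s=env.get_state();q=s['orientation'];T=R.from_quat([q[1],q[2],q[3],q[0]])
    print('t',s['clock'],'tcp',np.round(s['tcp_pos'],4),'gap',s['finger_gap'],'grip',s['grip_force'],'F',np.round(s['wrist_force'],1),'j',np.round(s['joint_pos'],2));print(np.round(T.as_matrix(),3).tolist())
E
python3 - <<'E'
from h import *
st()
for c in ['scene','top']:
    p=env.read_camera(c);save(p,c+'0');print(c,p['shot'],p['fovy'],np.round(p['extrinsics'],3).tolist())
    lm(['carousel','opening','wheel_knob','lock_knob','crate','salt_shaker','garlic','tin','jar_a','jar_b','jar_c','old_jar_p','old_jar_q','cup0','cup1','cup2','cup3','cup4'],p)
E
```

```text
pics
t 0.0 tcp [0.2309 0.526  0.1909] gap 0.08539001304343752 grip 0.0 F [ 0.6  0.2 -0.3] j [1.02 0.31 0.04 1.3  0.   1.43]
[[-0.916, 0.402, -0.001], [0.402, 0.916, -0.002], [0.0, -0.002, -1.0]]
scene 1 43.5816851568713 [[0.488, -0.873, 0.017, -0.316], [0.573, 0.335, 0.748, -0.38], [-0.658, -0.355, 0.664, -0.817], [0.0, 0.0, 0.0, 1.0]]
carousel [([0.529, -0.2167, 0.0024], 0.72)]
opening [([0.4511, -0.2296, 0.024], 0.67)]
wheel_knob [([0.5305, -0.2197, 0.1733], 0.87)]
lock_knob [([0.5128, -0.3497, 0.1717], 0.93), ([0.53, -0.2178, 0.1737], 0.49)]
crate [([0.5283, 0.1082, -0.0011], 0.56)]
salt_shaker [([0.4876, 0.1044, 0.0052], 0.7)]
garlic [([0.4825, 0.0228, 0.0079], 0.69), ([0.4939, -0.1468, 0.028], 0.66)]
tin [([0.5734, 0.1025, 0.0092], 0.8), ([0.5157, -0.3501, 0.1722], 0.47)]
jar_a [([0.5687, 0.0245, 0.0095], 0.85), ([0.5815, 0.1834, 0.009], 0.65)]
jar_b [([0.5687, 0.0245, 0.0095], 0.85), ([0.5815, 0.1834, 0.009], 0.65)]
jar_c [([0.5687, 0.0245, 0.0095], 0.85), ([0.5815, 0.1834, 0.009], 0.65)]
old_jar_p [([0.4945, -0.1482, 0.0272], 0.79)]
old_jar_q [([0.4945, -0.1482, 0.0272], 0.79)
[... 924 characters left out ...]
1], 0.35)]
jar_a [([0.5803, 0.1864, 0.0121], 0.89), ([0.5729, 0.0195, 0.0093], 0.57)]
jar_b [([0.5803, 0.1864, 0.0121], 0.89), ([0.5729, 0.0195, 0.0093], 0.57)]
jar_c [([0.5803, 0.1864, 0.0121], 0.89), ([0.5729, 0.0195, 0.0093], 0.57)]
old_jar_p [([0.4959, -0.1499, 0.023], 0.48)]
old_jar_q [([0.4959, -0.1499, 0.023], 0.48)]
cup0 [([0.4514, -0.2325, 0.0272], 0.9), ([0.4894, -0.1448, 0.0261], 0.74)]
cup1 [([0.4514, -0.2325, 0.0272], 0.9), ([0.4894, -0.1448, 0.0261], 0.74)]
cup2 [([0.4514, -0.2325, 0.0272], 0.9), ([0.4894, -0.1448, 0.0261], 0.74)]
cup3 [([0.4514, -0.2325, 0.0272], 0.9), ([0.4894, -0.1448, 0.0261], 0.74)]
cup4 [([0.4514, -0.2325, 0.0272], 0.9), ([0.4894, -0.1448, 0.0261], 0.74)]
```

View pics/scene0.png

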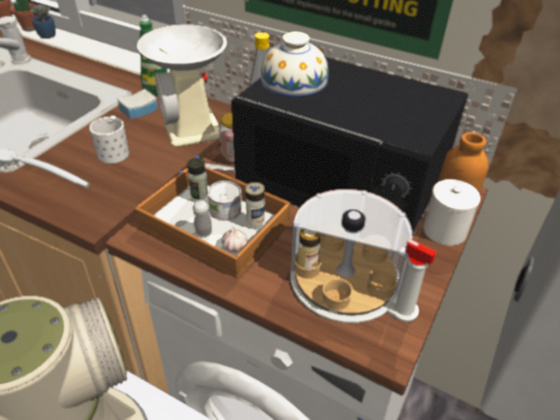

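View pics/top0.png

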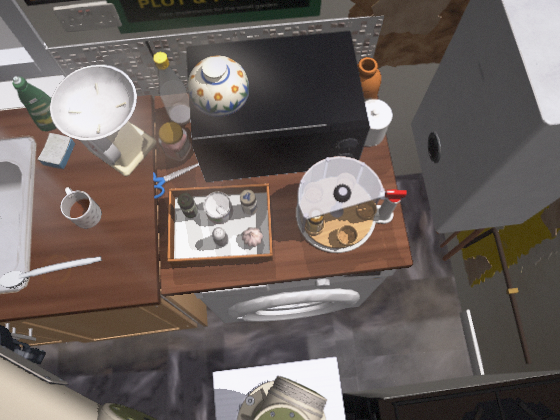

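Two jars are present: black label at scene (198,180) and blue at (255,205). The old white/yellow jar is at (310,250), an empty cup is at the opening (337,292), and the red lock bar is at (420,253). I'll refine the key points and find the bar's direction.

```bash
python3 - <<'E'
from h import *
acc={}
for i in range(3):
  for c in ['scene','top']:
    p=env.read_camera(c)
    for n in ['wheel_knob','opening','lock_knob','jar_a','carousel']:
        for d in env.landmark_of(n,p):
            if d['confidence']>.4: acc.setdefault((n,c),[]).append(np.round(d['centre'],4).tolist())
    if i==0:
        m=env.regions_of('lock_knob',p)[0]['mask'];ys,xs=np.nonzero(m)
        rect=cv2.minAreaRect(np.c_[xs,ys].astype(np.float32));b=cv2.boxPoints(rect)
        print(c,rect,[np.round(ray(q,p,.17),4)[:2].tolist() for q in b])
        x0,y0=int(xs.mean()),int(ys.mean());crop=p['pixels'][y0-35:y0+35,x0-50:x0+50];cv2.imwrite(f'pics/lk_{c}.png',cv2.resize(crop,None,fx=5,fy=5)[:,:,::-1]);print(x0-50,y0-35)
for k,v in acc.items(): print(k,v)
E
```

```text
scene ((418.02001953125, 254.1400146484375), (32.163047790527344, 21.258991241455078), 25.559965133666992) [[0.4784, -0.3254], [0.5311, -0.3237], [0.5237, -0.3782], [0.4727, -0.3778]]
368 217
top ((395.0, 195.5), (11.0, 20.0), 90.0) [[0.5233, -0.3234], [0.5174, -0.3736], [0.4885, -0.3677], [0.4944, -0.318]]
344 159
('wheel_knob', 'scene') [[0.5317, -0.2193, 0.1719], [0.5292, -0.218, 0.1724], [0.5321, -0.2192, 0.1715]]
('opening', 'scene') [[0.4554, -0.2339, 0.0281], [0.4515, -0.2314, 0.0236], [0.4543, -0.2291, 0.0275]]
('lock_knob', 'scene') [[0.5129, -0.3494, 0.1726], [0.4916, -0.1479, 0.0256], [0.5113, -0.3508, 0.1728], [0.5139, -0.3485, 0.1686]]
('jar_a', 'scene') [[0.5799, 0.1804, 0.0145], [0.5702, 0.0217, 0.0068], [0.582, 0.183, 0.0084], [0.5668, 0.0246, 0.0088], [0.5802, 0.1835, 0.0132]]
('carousel', 'scene') [[0.5313, -0.2173, -0.0006], [0.5355, -0.2202, 0.0016], [0.5323, -0.2139, 0.0017], [0.5753, 0.1066, 0.0117]]
('wheel_knob', 'top') [[0.5319, -0.216, 0.1745], [0.5322, -0.2172, 0.1719], [0.5292, -0.2144, 0.1719]]
('opening', 'top') [[0.4551, -0.2346, 0.0226], [0.4554, -0.2314, 0.0216], [0.4558, -0.2321, 0.0212]]
('lock_knob', 'top') [[0.5146, -0.3502, 0.1672], [0.5139, -0.3536, 0.17], [0.5142, -0.3525, 0.1669]]
('jar_a', 'top') [[0.5806, 0.1877, 0.009], [0.5703, 0.0181, 0.0083], [0.5695, 0.0192, 0.0104], [0.5803, 0.1855, 0.0118], [0.5252, 0.1001, 0.0008], [0.5713, 0.0199, 0.0057], [0.5825, 0.1842, 0.0116]]
('carousel', 'top') [[0.5307, -0.2136, 0.0016], [0.5304, -0.215, 0.0], [0.533, -0.2146, 0.0013]]
```

```bash
cd pics; python3 -c "
import cv2,numpy as np
cv2.imwrite('lk.png',np.vstack([cv2.resize(cv2.imread('lk_scene.png'),(420,294)),cv2.resize(cv2.imread('lk_top.png'),(420,294))]))"
```

```text
(no output)
```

View pics/lk.png

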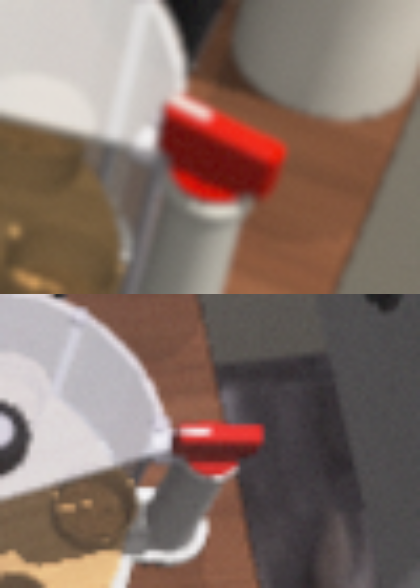

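Upper half (scene): the bar's top face runs from about (408,242) to (435,254). Lower half (top): from about (386,193) to (406,192). I'll convert those to a heading.

```bash
python3 - <<'E'
from h import *
for c,a,b in [('scene',(408,242),(435.1,254.4)),('top',(386.1,192.8),(406.4,191.9))]:
    p=env.read_camera(c);A=ray(a,p,.179);B=ray(b,p,.179);d=B-A
    print(c,A,B,np.linalg.norm(d),np.degrees(np.arctan2(d[1],d[0])),(A+B)/2)
    # colour-based: red pixels, PCA of long bright
st()
for t in ([.514,-.351,.22],[.581,.1845,.16]): print(delta(t))
E
```

```text
scene [ 0.51111326 -0.32867963  0.179     ] [ 0.50595101 -0.37801314  0.179     ] 0.04960285935507519 -95.97368132589577 [ 0.50853214 -0.35334638  0.179     ]
top [ 0.51238593 -0.32240294  0.179     ] [ 0.50881542 -0.3732954   0.179     ] 0.05101755896490414 -94.01317665855818 [ 0.51060068 -0.34784917  0.179     ]
t 3.9 tcp [0.2312 0.5265 0.1918] gap 0.08543169265209652 grip 0.0 F [-0.3  0.4 -1. ] j [ 1.02  0.31  0.05  1.3  -0.    1.43]
[[-0.916, 0.402, 0.0], [0.402, 0.916, 0.0], [-0.0, 0.0, -1.0]]
[-611.7 -689.8  -28.2]
[-457.8 -172.5   31.8]
```

Emit:
move_arm(
  targets=[
    [[-364,-284,-38],[0,0,7.1],-0.2],
    [[-364,-284,-38],[0,0,7.1],-0.2],
    [[-364,-284,-38],[0,0,7.1],-0.2],
    [[-364,-284,-38],[0,0,7.1],-0.2],
    [[-364,-284,-38],[0,0,7.1],-0.2],
  ],
  squeeze=60,
)

```text
clock: 4.53
tcp_pos: [0.3798, 0.2507, 0.2179]
orientation: [0.0, 0.628, 0.778, 0.001]
wrist_force: [1.0, 0.4, -0.0]
finger_gap: 0.0513
grip_force: 0.0
```

```bash
cat >> h.py <<'E'
def go(pos,yaw):
    "shift (mm) and z turn (10 deg units) to bring TCP to pos, tool y at world yaw (deg), tool down"
    s=env.get_state();q=s['orientation'];T=R.from_quat([q[1],q[2],q[3],q[0]])
    a=np.radians(yaw);y=np.array([np.cos(a),np.sin(a),0]);z=np.array([0,0,-1.]);x=np.cross(y,z)
    D=T.inv()*R.from_matrix(np.c_[x,y,z])
    print('go',delta(pos),np.round(np.degrees(D.as_rotvec())/10,2))
E
python3 - <<'E'
from h import *
st(); go([.513,-.350,.215],-5)
p=env.read_camera('scene');print('canister',ray((448,238),p,0),'mw',ray((378,215),p,0),ray((237,165),p,0))
E
```

```text
t 4.525 tcp [0.3798 0.2507 0.2179] gap 0.051271707997328275 grip 0.0 F [ 1.   0.4 -0. ] j [ 0.41  0.07 -0.19  1.31  0.    1.76]
[[-0.212, 0.977, 0.001], [0.977, 0.212, 0.001], [0.0, 0.001, -1.0]]
go [-615.3    2.8    2.8] [ 0.01 -0.    1.72]
canister [ 0.75403342 -0.37163967  0.        ] mw [ 0.74667175 -0.20883751  0.        ] [0.7420298  0.18027215 0.        ]
```

Emit:
move_arm(
  targets=[
    [[-615,3,-2],[0,0,1.7],-0.2],
    [[-615,3,-2],[0,0,1.7],-0.2],
    [[-615,3,-2],[0,0,1.7],-0.2],
    [[-615,3,-2],[0,0,1.7],-0.2],
    [[-615,3,-2],[0,0,1.7],-0.2],
  ],
)

```text
clock: 5.2
tcp_pos: [0.4489, -0.0543, 0.2188]
orientation: [0.0, 0.734, 0.679, 0.0]
wrist_force: [0.6, 0.4, 1.0]
finger_gap: 0.0513
grip_force: 0.0
```

```bash
python3 - <<'E'
from h import *
st(); go([.513,-.350,.215],-5)
E
```

```text
t 5.2 tcp [ 0.4489 -0.0543  0.2188] gap 0.05129331927191644 grip 0.0 F [0.6 0.4 1. ] j [-0.3   0.07 -0.19  1.31  0.    1.35]
[[0.077, 0.997, 0.001], [0.997, -0.077, -0.0], [0.0, 0.001, -1.0]]
go [-289.8   86.7    3.9] [ 0.01 -0.    0.06]
```

Emit:
move_arm(
  targets=[
    [[-290,87,4],[0,0,0],-0.2],
    [[-290,87,4],[0,0,0],-0.2],
    [[-290,87,4],[0,0,0],-0.2],
    [[-290,87,4],[0,0,0],-0.2],
    [[-290,87,4],[0,0,0],-0.2],
  ],
)

```text
clock: 5.82
tcp_pos: [0.5131, -0.3507, 0.2142]
orientation: [0.0, 0.734, 0.679, 0.0]
wrist_force: [0.7, -0.4, 0.4]
finger_gap: 0.0512
grip_force: 0.0
```

```bash
python3 - <<'E'
from h import *
st(); go([.513,-.350,.157],-5)
ims=[]
for c in ['scene','top']:
    p=env.read_camera(c); u=proj([.513,-.35,.19],p).astype(int)
    ims.append(cv2.resize(p['pixels'][u[1]-60:u[1]+60,u[0]-80:u[0]+80],(400,300)));lm(['lock_knob'],p,k=1)
cv2.imwrite('pics/a.png',np.hstack(ims)[:,:,::-1])
E
```

```text
t 5.825 tcp [ 0.5131 -0.3507  0.2142] gap 0.051157234183749616 grip 0.0 F [ 0.7 -0.4  0.4] j [-0.73  0.4   0.23  1.4   0.    0.92]
[[0.078, 0.997, 0.0], [0.997, -0.078, -0.0], [-0.0, 0.0, -1.0]]
go [ 0.7 -0.2 57.2] [0.   0.   0.05]
lock_knob [([0.5114, -0.3507, 0.1709], 0.91)]
lock_knob []
```

View pics/a.png

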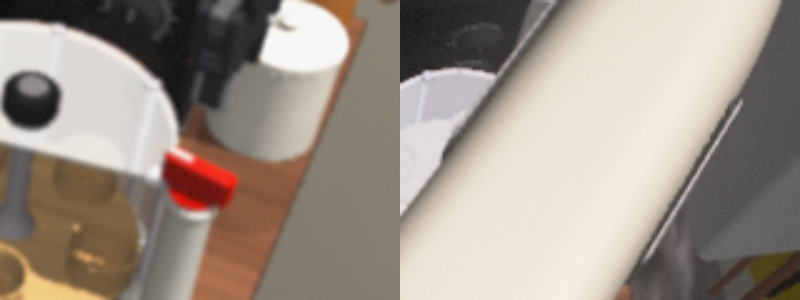

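Left half: the gripper hangs over the red bar, with the fingertips near crop (213,105) and the bar at (200,180). The arm hides the bar in the top view. Descending and gripping.

Emit:
move_arm(
  targets=[
    [[0,0,40],[0,0,0],-0.2],
    [[0,0,58],[0,0,0],-0.2],
    [[0,0,58],[0,0,0],1],
    [[0,0,58],[0,0,0],1],
    [[0,0,58],[0,0,0],1],
  ],
)

```text
clock: 6.65
tcp_pos: [0.5137, -0.3482, 0.1581]
orientation: [0.001, 0.734, 0.68, 0.0]
wrist_force: [0.1, -0.1, 0.4]
finger_gap: 0.0001
grip_force: 0.0
```

```bash
python3 - <<'E'
from h import *
st(); print(env.get_state()['ft_torque'])
E
```

```text
t 6.65 tcp [ 0.5137 -0.3482  0.1581] gap 5.28375017818412e-05 grip 0.0 F [ 0.1 -0.1  0.4] j [-0.73  0.41  0.1   1.26  0.    0.92]
[[0.077, 0.997, 0.002], [0.997, -0.077, -0.002], [-0.001, 0.002, -1.0]]
[-0.03122338  0.0150553  -0.03731535]
```

The fingers shut on nothing, so I'll look.

```bash
python3 - <<'E'
from h import *
ims=[]
p=env.read_camera('scene'); u=proj([.513,-.35,.17],p).astype(int)
pix=p['pixels'].copy()
for z,c in [(.179,(0,255,0)),(.158,(255,255,0))]:
    q=proj([.5137,-.3482,z],p);print(q-u)
    cv2.circle(pix,tuple(int(v) for v in q),1,c,-1)
im=cv2.resize(pix[u[1]-45:u[1]+45,u[0]-60:u[0]+60],(800,600),interpolation=cv2.INTER_CUBIC)
cv2.imwrite('pics/b.png',im[:,:,::-1]);lm(['lock_knob'],p)
E
```

```text
[ 0.40027534 -3.83873135]
[-1.9088962   4.50434191]
lock_knob []
```

View pics/b.png

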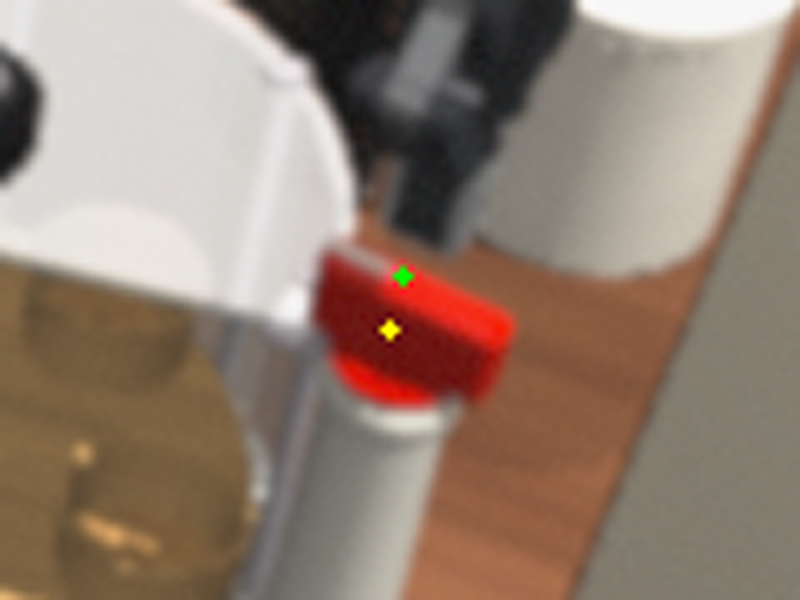

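The shut fingertips appear at crop (435,245), up and behind the bar, although the reported TCP projects onto the bar at (390,330). So the true tool position differs from the reported one. I'll raise and tilt the tool so both cameras see the fingertips, then measure the offset.

Emit:
move_arm(
  targets=[
    [[0,0,-62],[0,0,0],1],
    [[0,0,-124],[-1,-0.6,0],1],
    [[0,0,-124],[-2,-1.2,0],1],
    [[0,0,-124],[-3,-1.8,0],1],
    [[0,0,-124],[-3.8,-2.3,0],1],
  ],
)

```text
clock: 7.38
tcp_pos: [0.5131, -0.3485, 0.2827]
orientation: [0.356, 0.684, 0.633, 0.073]
wrist_force: [0.5, -0.8, -0.4]
finger_gap: 0.0001
grip_force: 0.0
```

```bash
python3 - <<'E'
from h import *
st(); t=env.get_state()['tcp_pos']
ims=[]
for c in ['scene','top']:
    p=env.read_camera(c); u=proj(t,p);print(c,u); u=u.astype(int)
    pix=p['pixels'].copy(); cv2.circle(pix,tuple(u),1,(0,255,0),-1)
    x0=min(max(u[0]-50,0),460);y0=max(u[1]-75,0);print(x0,y0)
    ims.append(cv2.resize(pix[y0:y0+150,x0:x0+100],(400,600),interpolation=cv2.INTER_CUBIC))
cv2.imwrite('pics/c.png',np.hstack(ims)[:,:,::-1])
E
```

```text
t 7.375 tcp [ 0.5131 -0.3485  0.2827] gap 0.00011725925477415332 grip 0.0 F [ 0.5 -0.8 -0.4] j [-0.79 -0.22 -0.6   0.45  0.11  0.9 ]
[[0.188, 0.813, 0.55], [0.917, 0.054, -0.394], [-0.351, 0.579, -0.736]]
scene [432.0761975  200.16280153]
382 125
top [405.88917608 174.99980241]
355 99
```

View pics/c.png

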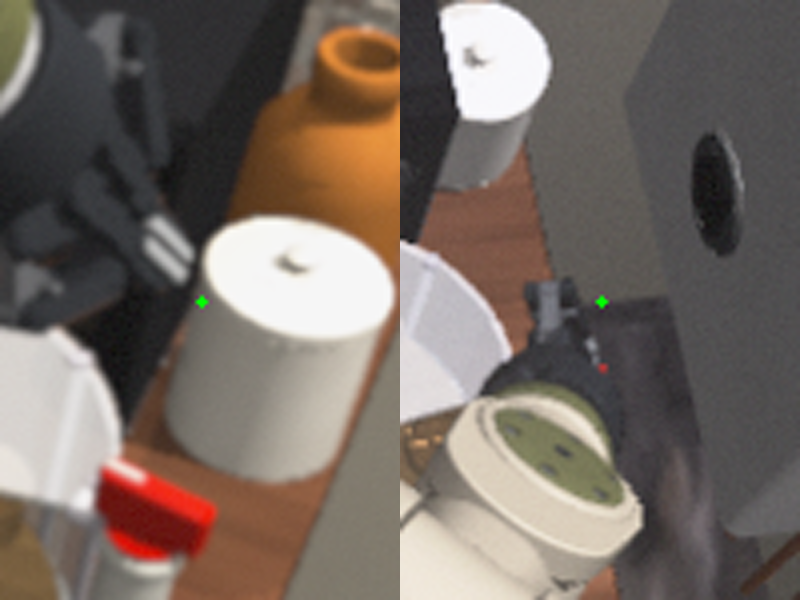

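Left (scene): the tips end near full-image (428.5,192), against a predicted (432,200). Right (top): the tips are near (393,171), against (406,175). Triangulating.

```bash
cat >> h.py <<'E'
def tri(uv1,p1,uv2,p2):
    from scipy.optimize import least_squares
    r=least_squares(lambda X:np.r_[proj(X,p1)-uv1,proj(X,p2)-uv2],[.5,-.3,.2]);return r.x,np.abs(r.fun).max()
E
python3 - <<'E'
from h import *
ps=env.read_camera('scene');pt=env.read_camera('top')
X,e=tri((428.5,192),ps,(393,171),pt);s=env.get_state();print(X,e,X-s['tcp_pos'])
q=s['orientation'];print('tool frame',R.from_quat([q[1],q[2],q[3],q[0]]).inv().apply(X-s['tcp_pos']))
E
```

```text
[ 0.53636086 -0.33244853  0.27397328] 3.285180548394692 [ 0.02527715  0.01409806 -0.0038883 ]
tool frame [0.01898702 0.01918673 0.01114321]
```

```bash
python3 - <<'E'
from h import *
from scipy.optimize import least_squares
ps=env.read_camera('scene');pt=env.read_camera('top')
u0=proj([.513,-.35,.17],ps).astype(int)
R0=np.array([[0.077,0.997,0.002],[0.997,-0.077,-0.002],[-0.001,0.002,-1.0]]);t0=np.array([.5137,-.3482,.1581])
R1=np.array([[0.188,0.813,0.55],[0.917,0.054,-0.394],[-0.351,0.579,-0.736]]);t1=np.array([.5131,-.3485,.2827])
obs=[(R0,t0,ps,u0+[5.25,-7.5]),(R1,t1,ps,np.array([428.5,192])),(R1,t1,pt,np.array([393,171]))]
def fit(f,n):
    r=least_squares(lambda d:np.concatenate([proj(f(d,Rm,t),p)-o for Rm,t,p,o in obs]),np.zeros(n));print(r.x,np.round(r.fun,1))
fit(lambda d,Rm,t:t+d,3)
fit(lambda d,Rm,t:t+Rm@d,3)
fit(lambda d,Rm,t:R.from_rotvec([0,0,d[0]]).apply(t),1)
fit(lambda d,Rm,t:R.from_rotvec(d[:3]).apply(t),3)
fit(lambda d,Rm,t:R.from_rotvec([0,0,d[0]]).apply(t)+d[1:],4)
print(env.get_state()['tcp_pos'])
E
```

```text
[ 0.03052401  0.00978287 -0.00895267] [-8.   2.7  2.2 -0.1  5.3 -6. ]
[ 0.00607536  0.01325817 -0.01488766] [-5.9  0.2 -1.  -3.5  9.   0.2]
[0.02583695] [-12.9   6.   -2.9   2.4   6.4   1.1]
[-0.14066531  0.06061986 -0.04574117] [-6.3  6.9 -4.6 -4.1  6.9  1.1]
[-1.45708483  0.83138384  0.21090721 -0.00856964] [-7.7  2.9  2.  -0.3  5.2 -6. ]
[ 0.51567259 -0.35103931  0.28567224]
```

```bash
python3 - <<'E'
from h import *
s=env.get_state(); t=s['tcp_pos'];q=s['orientation'];Rm=R.from_quat([q[1],q[2],q[3],q[0]]).as_matrix();print(t,s['qvel'],s['clock'])
ims=[]
for c,(x0,y0) in [('scene',(372,145)),('top',(362,145))]:
    p=env.read_camera(c); pix=cv2.resize(p['pixels'][y0:y0+80,x0:x0+66],(396,480),interpolation=cv2.INTER_CUBIC)
    for k in (0,.02,.06,.1,.15):
        u=(proj(t-Rm[:,2]*k,p)-[x0,y0]+.5)*6;cv2.circle(pix,tuple(int(v) for v in u),3,(0,255,0) if k==0 else (255,0,255),1)
    ims.append(pix)
cv2.imwrite('pics/d.png',np.hstack(ims)[:,:,::-1])
E
```

```text
[ 0.51567259 -0.35103931  0.28567224] [-0.00047113  0.02142531  0.05310794 -0.00961277 -0.00011254 -0.0022824 ] 7.675
```

View pics/d.png

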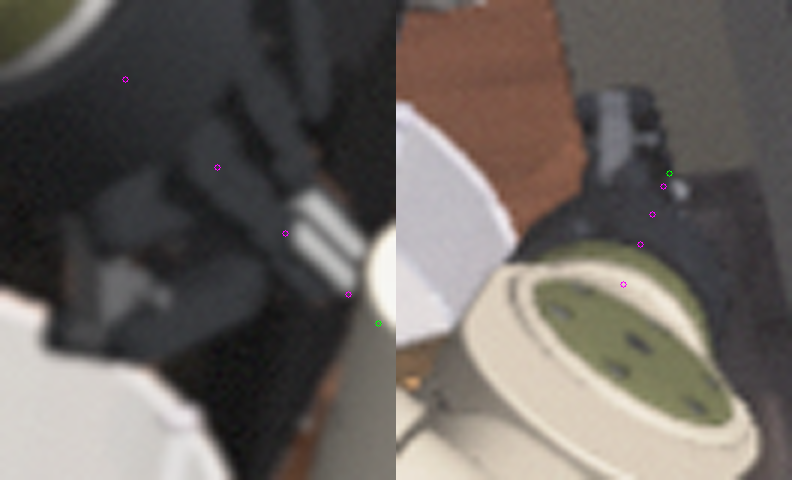

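The grey part in the top view is a knuckle. The real pale tips end at left (360,265) and right (685,189), so I'm triangulating again.

```bash
python3 - <<'E'
from h import *
ps=env.read_camera('scene');pt=env.read_camera('top')
s=env.get_state();q=s['orientation'];T=R.from_quat([q[1],q[2],q[3],q[0]])
for a,b in [((360,265),(685,189)),((362,270),(690,185))]:
    X,e=tri((372+a[0]/6-.5,145+a[1]/6-.5),ps,(362+(b[0]-396)/6-.5,145+b[1]/6-.5),pt);d=X-s['tcp_pos']
    print(X,e,d,'tool',T.inv().apply(d),'az',np.degrees(np.arctan2(X[1],X[0])-np.arctan2(s['tcp_pos'][1],s['tcp_pos'][0])),np.hypot(*X[:2])-np.hypot(*s['tcp_pos'][:2]))
E
```

```text
[ 0.49610087 -0.34532617  0.31754879] 0.021323384652532695 [-0.01934677  0.00537313  0.03371233] tool [-0.01042425  0.00390413 -0.03762688] az -0.6105114789973725 -0.018983739668559596
[ 0.49709095 -0.34658242  0.31600824] 0.5575666946014053 [-0.01835669  0.00411688  0.03217179] tool [-0.01085649  0.00375911 -0.03545344] az -0.6545166205474565 -0.017453266669585354
```

```bash
python3 - <<'E'
from h import *
from scipy.optimize import least_squares
ps=env.read_camera('scene');pt=env.read_camera('top')
u0=proj([.513,-.35,.17],ps).astype(int)
R0=np.array([[0.077,0.997,0.002],[0.997,-0.077,-0.002],[-0.001,0.002,-1.0]]);t0=np.array([.5137,-.3482,.1581])
s=env.get_state();q=s['orientation'];R1=R.from_quat([q[1],q[2],q[3],q[0]]).as_matrix();t1=s['tcp_pos']
obs=[(R0,t0,ps,u0+[5.25,-7.5]),(R1,t1,ps,np.array([372+60-.5,145+44.2-.5])),(R1,t1,pt,np.array([362+48.2-.5,145+31.5-.5]))]
for f in (lambda d,Rm,t:t+d,lambda d,Rm,t:t+Rm@d):
    r=least_squares(lambda d:np.concatenate([proj(f(d,Rm,t),p)-o for Rm,t,p,o in obs]),np.zeros(3));print(r.x,np.round(r.fun,1))
st()
E
```

```text
[-0.01334815  0.00026777  0.03591137] [-5.8  2.3  3.7 -1.1  1.3 -2.3]
[-0.00746597  0.00609106 -0.02992719] [ 1.6 -0.3 -0.4  1.5 -1.7 -1. ]
t 7.975 tcp [ 0.5145 -0.3497  0.2819] gap 2.0629633280862488e-05 grip 0.0 F [-0.   0.3 -0.3] j [-0.79 -0.21 -0.59  0.46  0.11  0.9 ]
[[0.186, 0.817, 0.546], [0.919, 0.051, -0.391], [-0.347, 0.574, -0.741]]
```

A tool-frame error fits within 2 px: the tips sit about 30 mm short of the reported TCP, and roughly (-7,+6) mm sideways. Going back to vertical and retrying with this correction.

```bash
cat >> h.py <<'E'
OFF=np.array([-.0075,.006,-.030])
def got(tip,yaw):
    "like go, for the true tip position (tool down)"
    a=np.radians(yaw);y=np.array([np.cos(a),np.sin(a),0]);z=np.array([0,0,-1.]);x=np.cross(y,z)
    go(np.array(tip)-np.c_[x,y,z]@OFF,yaw)
E
python3 - <<'E'
from h import *
got([.513,-.350,.21],-5)
E
```

```text
go [ 41.2 -63.7  68.8] [3.62 2.16 0.05]
```

Emit:
move_arm(
  targets=[
    [[41,-64,69],[3.6,2.2,0],-0.2],
    [[41,-64,69],[3.6,2.2,0],-0.2],
    [[41,-64,69],[3.6,2.2,0],-0.2],
    [[41,-64,69],[3.6,2.2,0],-0.2],
    [[41,-64,69],[3.6,2.2,0],-0.2],
  ],
)

```text
clock: 8.6
tcp_pos: [0.5087, -0.3433, 0.1727]
orientation: [-0.005, 0.734, 0.68, 0.001]
wrist_force: [0.7, 0.2, -0.9]
finger_gap: 0.0515
grip_force: 0.0
```

```bash
python3 - <<'E'
from h import *
st(); got([.513,-.350,.157],-5)
E
```

```text
t 8.6 tcp [ 0.5087 -0.3433  0.1727] gap 0.05154216872375504 grip 0.0 F [ 0.7  0.2 -0.9] j [-0.73  0.4   0.13  1.31  0.    0.92]
[[0.076, 0.997, -0.006], [0.997, -0.076, 0.009], [0.009, -0.007, -1.0]]
go [ 0.8 -0.8 45.7] [-0.04 -0.05  0.06]
```

Emit:
move_arm(
  targets=[
    [[0,0,15],[0,0,0],-0.2],
    [[0,0,28],[0,0,0],-0.2],
    [[0,0,28],[0,0,0],-0.2],
  ],
)

```text
clock: 8.98
tcp_pos: [0.5045, -0.3393, 0.15]
orientation: [-0.001, 0.733, 0.68, 0.002]
wrist_force: [0.9, 0.1, -0.1]
finger_gap: 0.0512
grip_force: 0.0
```

Emit:
move_arm(
  targets=[
    [[0,0,12],[0,0,0],-0.2],
    [[0,0,20],[0,0,0],-0.2],
    [[0,0,20],[0,0,0],1],
    [[0,0,20],[0,0,0],1],
    [[0,0,20],[0,0,0],1],
  ],
)

```text
clock: 9.6
tcp_pos: [0.5137, -0.3406, 0.131]
orientation: [0.003, 0.732, 0.681, 0.007]
wrist_force: [20.6, 1.8, -6.6]
finger_gap: 0.012
grip_force: 60.8
```

Gripped. There's a side force of about 20 N, so I'll ease the tool towards +y (world +x).

Emit:
move_arm(
  targets=[
    [[0,4,0],[0,0,0],1],
    [[0,7,0],[0,0,0],1],
    [[0,7,0],[0,0,0],1],
  ],
)

```text
clock: 9.98
tcp_pos: [0.5138, -0.3406, 0.1308]
orientation: [-0.001, 0.733, 0.68, 0.002]
wrist_force: [2.0, 4.8, 5.6]
finger_gap: 0.012
grip_force: 62.3
```

```bash
python3 - <<'E'
from h import *
st(); print(env.get_state()['ft_torque'])
ims=[]
p=env.read_camera('scene'); u=proj([.513,-.35,.17],p).astype(int)
cv2.imwrite('pics/e.png',cv2.resize(p['pixels'][u[1]-45:u[1]+45,u[0]-60:u[0]+60],(800,600),interpolation=cv2.INTER_CUBIC)[:,:,::-1])
E
```

```text
t 9.975 tcp [ 0.5138 -0.3406  0.1308] gap 0.012016092219442422 grip 62.287691831588745 F [2.  4.8 5.6] j [-0.72  0.42  0.05  1.2   0.    0.93]
[[0.075, 0.997, 0.002], [0.997, -0.075, 0.005], [0.005, 0.001, -1.0]]
[ 0.97352896 -0.10953618 -0.09098267]
```

View pics/e.png

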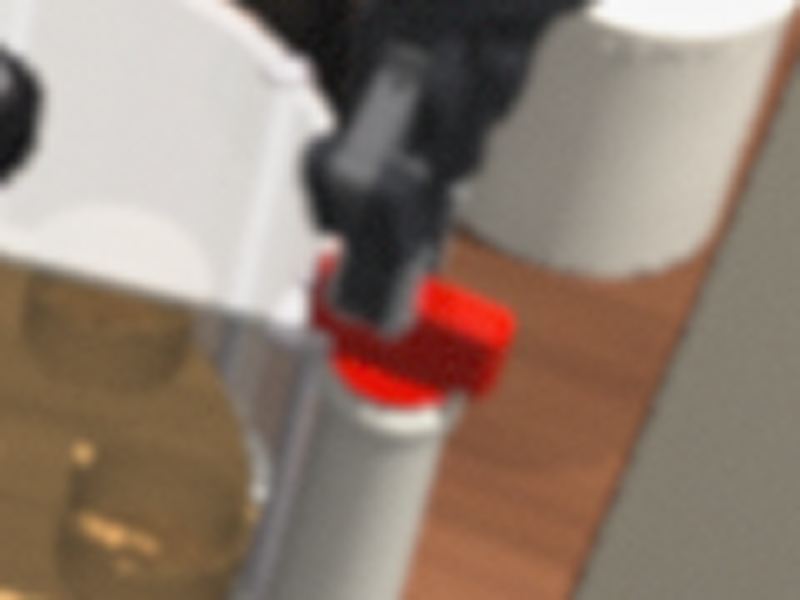

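The left finger grips the bar at crop (375,300), about 10 mm towards the wheel from the bar's centre (415,310). So the lateral offset is about zero and the error is pure tool length, about 29 mm. Re-gripping centred.

Emit:
move_arm(
  targets=[
    [[0,0,0],[0,0,0],0.3],
    [[-10,0,0],[0,0,0],0.3],
    [[-10,0,0],[0,0,0],1],
    [[-10,0,0],[0,0,0],1],
    [[-10,0,0],[0,0,0],1],
  ],
)

```text
clock: 10.65
tcp_pos: [0.5129, -0.3529, 0.1301]
orientation: [-0.0, 0.734, 0.679, 0.001]
wrist_force: [1.6, -5.1, -1.5]
finger_gap: 0.0119
grip_force: 59.3
```

Emit:
move_arm(
  targets=[
    [[0,0,0],[0,0,-1],1],
    [[0,0,0],[0,0,-2],1],
    [[0,0,0],[0,0,-3],1],
    [[0,0,0],[0,0,-4],1],
  ],
)

```text
clock: 11.15
tcp_pos: [0.5153, -0.3523, 0.1301]
orientation: [0.002, 0.454, 0.891, 0.002]
wrist_force: [10.5, -2.2, -5.4]
finger_gap: 0.0119
grip_force: 59.1
```

Emit:
move_arm(
  targets=[
    [[0,0,0],[0,0,-1],1],
    [[0,0,0],[0,0,-2],1],
    [[0,0,0],[0,0,-3],1],
    [[0,0,0],[0,0,-3],1],
  ],
)

```text
clock: 11.65
tcp_pos: [0.5166, -0.351, 0.1302]
orientation: [0.004, 0.211, 0.978, 0.003]
wrist_force: [13.1, 0.2, -5.9]
finger_gap: 0.012
grip_force: 69.3
```

```bash
sed -i 's/^OFF=.*/OFF=np.array([0,0,-.029])/' h.py; python3 - <<'E'
from h import *
st(); print(env.get_state()['ft_torque'])
E
```

```text
t 11.65 tcp [ 0.5166 -0.351   0.1302] gap 0.011953753068407494 grip 69.31322361342609 F [13.1  0.2 -5.9] j [-0.73  0.43  0.06  1.2   0.01 -0.31]
[[-0.911, 0.412, 0.008], [0.412, 0.911, 0.005], [-0.006, 0.008, -1.0]]
[ 0.08012321 -2.80555499 -1.30331137]
```

Emit:
move_arm(
  targets=[
    [[0,0,0],[0,0,0],0.2],
    [[0,0,0],[0,0,0],0.2],
    [[0,0,-40],[0,0,0],0.2],
    [[0,0,-90],[0,0,0],0],
    [[0,0,-90],[0,0,0],-0.5],
  ],
)

```text
clock: 12.28
tcp_pos: [0.5137, -0.3532, 0.2249]
orientation: [0.003, 0.211, 0.977, 0.0]
wrist_force: [0.3, -0.5, 0.1]
finger_gap: 0.0594
grip_force: 0.0
```

```bash
python3 - <<'E'
from h import *
st(); got([.5,-.05,.26],100)
p=env.read_camera('scene');u=proj([.513,-.35,.17],p).astype(int)
cv2.imwrite('pics/f.png',cv2.resize(p['pixels'][u[1]-45:u[1]+45,u[0]-60:u[0]+60],(400,300),interpolation=cv2.INTER_CUBIC)[:,:,::-1])
E
```

```text
t 12.275 tcp [ 0.5137 -0.3532  0.2249] gap 0.059413370405441444 grip 0.0 F [ 0.3 -0.5  0.1] j [-0.73  0.4   0.25  1.42  0.   -0.31]
[[-0.911, 0.413, 0.006], [0.413, 0.911, -0.001], [-0.006, 0.001, -1.0]]
go [137.5 270.5  -6.6] [-0.    0.04 -3.44]
```

View pics/f.png

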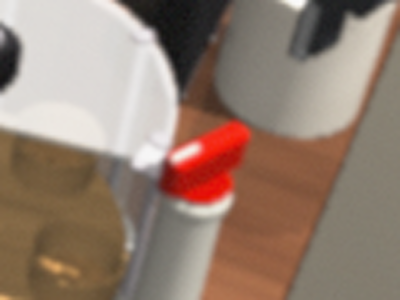

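The bar has turned by about 69°, so the wheel is unlocked. Next, the blue jar.

```bash
python3 - <<'E'
from h import *
got([.570,.021,.19],100)
E
```

```text
go [102.2 363.6  61.9] [ 0.01  0.02 -3.44]
```

Emit:
move_arm(
  targets=[
    [[102,364,0],[0,0,-3.4],-0.7],
    [[102,364,0],[0,0,-3.4],-0.7],
    [[102,364,0],[0,0,-3.4],-0.7],
    [[102,364,0],[0,0,-3.4],-0.7],
    [[102,364,40],[0,0,-3.4],-0.7],
  ],
)

```text
clock: 12.95
tcp_pos: [0.5591, -0.0436, 0.2023]
orientation: [0.001, -0.084, 0.996, 0.002]
wrist_force: [1.1, 0.4, -0.9]
finger_gap: 0.0724
grip_force: 0.0
```

```bash
python3 - <<'E'
from h import *
st();got([.570,.021,.17],100)
for c in ('scene','top'):lm(['jar_a','garlic','tin'],env.read_camera(c))
E
```

```text
t 12.95 tcp [ 0.5591 -0.0436  0.2023] gap 0.07238333380810201 grip 0.0 F [ 1.1  0.4 -0.9] j [-0.22  0.28  0.03  1.32  0.   -0.39]
[[-0.986, -0.168, 0.001], [-0.168, 0.986, 0.004], [-0.002, 0.003, -1.0]]
go [-21.4  61.7  61.6] [ 0.02  0.01 -0.04]
jar_a [([0.5796, 0.1809, 0.0105], 0.96), ([0.5691, 0.0245, 0.0088], 0.8)]
garlic [([0.4805, 0.0234, 0.0093], 0.63), ([0.5678, 0.0237, 0.0079], 0.46)]
tin [([0.576, 0.1064, 0.0097], 0.62)]
jar_a [([0.5791, 0.1847, 0.0103], 0.56)]
garlic []
tin []
```

Emit:
move_arm(
  targets=[
    [[-21,62,0],[0,0,0],-1],
    [[-21,62,60],[0,0,0],-1],
    [[-21,62,80],[0,0,0],-1],
    [[-21,62,80],[0,0,0],-1],
  ],
)

```text
clock: 13.85
tcp_pos: [0.5682, 0.0184, 0.1212]
orientation: [-0.001, -0.083, 0.997, 0.002]
wrist_force: [0.5, -0.4, 0.1]
finger_gap: 0.0852
grip_force: 0.0
```

```bash
python3 - <<'E'
from h import *
st();go([.570,.021,.047],100)
E
```

```text
t 13.85 tcp [0.5682 0.0184 0.1212] gap 0.08519356944030781 grip 0.0 F [ 0.5 -0.4  0.1] j [-0.11  0.33 -0.1   1.14  0.   -0.28]
[[-0.986, -0.165, -0.003], [-0.166, 0.986, 0.004], [0.003, 0.005, -1.0]]
go [-2.4  1.9 74.2] [ 0.03 -0.01 -0.05]
```

Emit:
move_arm(
  targets=[
    [[-2,2,25],[0,0,0],-1],
    [[-2,2,50],[0,0,0],-1],
    [[-2,2,50],[0,0,0],-1],
  ],
)

```text
clock: 14.22
tcp_pos: [0.5709, 0.021, 0.0728]
orientation: [-0.0, -0.083, 0.997, 0.002]
wrist_force: [-0.2, 1.3, -0.6]
finger_gap: 0.0856
grip_force: 0.0
```

Emit:
move_arm(
  targets=[
    [[0,0,12],[0,0,0],-1],
    [[0,0,24],[0,0,0],-1],
    [[0,0,24],[0,0,0],1],
    [[0,0,24],[0,0,0],1],
    [[0,0,24],[0,0,0],1],
  ],
  squeeze=50,
)

```text
clock: 14.85
tcp_pos: [0.572, 0.0222, 0.0497]
orientation: [0.001, -0.084, 0.996, 0.002]
wrist_force: [0.0, -0.5, -0.7]
finger_gap: 0.0391
grip_force: 50.3
```

Emit:
move_arm(
  targets=[
    [[0,0,-30],[0,0,0],1],
    [[0,0,-70],[0,0,0],1],
    [[0,0,-115],[0,0,0],1],
    [[0,0,-115],[0,0,0],1],
  ],
)

```text
clock: 15.35
tcp_pos: [0.574, 0.0214, 0.1683]
orientation: [0.004, -0.084, 0.996, 0.001]
wrist_force: [0.5, -1.2, -0.8]
finger_gap: 0.0393
grip_force: 50.7
```

```bash
python3 - <<'E'
from h import *
st();go([.40,-.10,.19],100);s=env.get_state();t=s['tcp_pos']
p=env.read_camera('scene');lm(['jar_a'],p,k=3)
u=proj([t[0],t[1],.10],p).astype(int)
pix=p['pixels'].copy()
for z in (.12,.07): cv2.circle(pix,tuple(int(v) for v in proj([t[0],t[1],t[2]-z],p)),1,(0,255,0),-1)
cv2.imwrite('pics/g.png',cv2.resize(pix[u[1]-60:u[1]+40,u[0]-50:u[0]+50],(500,500),interpolation=cv2.INTER_CUBIC)[:,:,::-1])
E
```

```text
t 15.35 tcp [0.574  0.0214 0.1683] gap 0.03928711458448994 grip 50.67754089832306 F [ 0.5 -1.2 -0.8] j [-0.1   0.31 -0.01  1.24  0.   -0.27]
[[-0.986, -0.168, 0.009], [-0.168, 0.986, 0.003], [-0.009, 0.002, -1.0]]
go [191.7 -90.5 -23.5] [ 0.01  0.05 -0.04]
jar_a [([0.5723, 0.0233, 0.1265], 0.93), ([0.5795, 0.1799, 0.0107], 0.92)]
```

View pics/g.png

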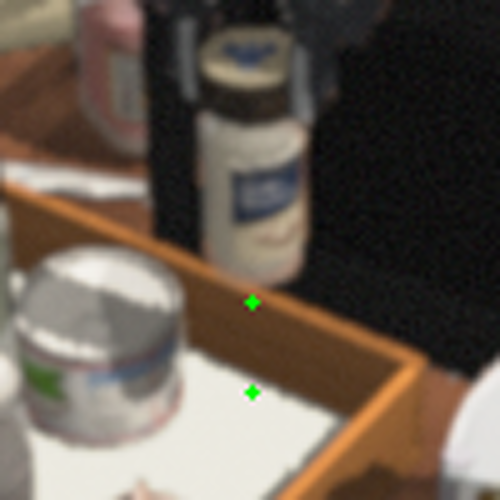

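The blue jar is held upright by its lid, with its bottom about 41 mm below the reported TCP. Carrying it round the front to the opening.

Emit:
move_arm(
  targets=[
    [[30,-20,-37],[0,0,0],1],
    [[75,-50,-37],[0,0,0],1],
    [[120,-80,-37],[0,0,0],1],
    [[160,-103,-37],[0,0,0],1],
    [[175,-113,-37],[0,0,0],1],
  ],
)

```text
clock: 16.08
tcp_pos: [0.4146, -0.1197, 0.1986]
orientation: [-0.001, -0.083, 0.997, 0.003]
wrist_force: [0.8, -0.0, -0.9]
finger_gap: 0.0392
grip_force: 50.9
```

```bash
python3 - <<'E'
from h import *
st();go([.4535,-.232,.13],100.4)
E
```

```text
t 16.075 tcp [ 0.4146 -0.1197  0.1986] gap 0.039152252194144734 grip 50.86375951766968 F [ 0.8 -0.  -0.9] j [-0.47  0.04 -0.27  1.26  0.   -0.64]
[[-0.986, -0.165, -0.003], [-0.165, 0.986, 0.005], [0.002, 0.006, -1.0]]
go [ -19.9 -117.6   67.9] [ 0.03 -0.01 -0.09]
```

Emit:
move_arm(
  targets=[
    [[-8,-40,0],[0,0,0],1],
    [[-14,-80,10],[0,0,0],1],
    [[-20,-118,30],[0,0,0],1],
    [[-20,-118,68],[0,0,0],1],
    [[-20,-118,68],[0,0,0],1],
  ],
)

```text
clock: 16.7
tcp_pos: [0.4537, -0.2299, 0.1275]
orientation: [-0.003, -0.084, 0.996, 0.005]
wrist_force: [-0.6, 0.1, -0.8]
finger_gap: 0.039
grip_force: 51.0
```

```bash
python3 - <<'E'
from h import *
st();go([.4535,-.232,.09],100.4)
for i in range(2):
    p=env.read_camera('scene');lm(['jar_a','opening','cup0','wheel_knob'],p,k=4)
st()
u=proj([.4535,-.232,.08],p).astype(int);pix=p['pixels'].copy()
for a in np.linspace(0,2*np.pi,24): cv2.circle(pix,tuple(int(round(v)) for v in proj([.4535+.0235*np.cos(a),-.232+.0235*np.sin(a),.055],p)),0,(0,255,0),-1)
cv2.imwrite('pics/i.png',cv2.resize(pix[u[1]-50:u[1]+50,u[0]-50:u[0]+50],(600,600),interpolation=cv2.INTER_CUBIC)[:,:,::-1])
E
```

```text
t 16.7 tcp [ 0.4537 -0.2299  0.1275] gap 0.03895120736327829 grip 50.9693768620491 F [-0.6  0.1 -0.8] j [-0.63  0.23 -0.23  1.13  0.   -0.8 ]
[[-0.986, -0.167, -0.007], [-0.167, 0.986, 0.01], [0.006, 0.011, -1.0]]
go [ 0.4 -2.4 37.5] [ 0.06 -0.03 -0.08]
jar_a [([0.5796, 0.1828, 0.0068], 0.81), ([0.45, -0.23, 0.0907], 0.71)]
opening [([0.4509, -0.2318, 0.0268], 0.94), ([0.5276, 0.108, -0.0009], 0.58), ([0.5821, 0.1812, 0.0114], 0.42)]
cup0 [([0.6049, -0.2518, 0.022], 0.95), ([0.4941, -0.1501, 0.0239], 0.92), ([0.4565, -0.2302, 0.0255], 0.87), ([0.5867, -0.1608, 0.0239], 0.86)]
wheel_knob [([0.53, -0.2192, 0.1705], 0.77), ([0.5114, -0.3513, 0.1695], 0.47)]
jar_a [([0.4559, -0.2307, 0.0932], 0.73), ([0.5811, 0.1812, 0.0121], 0.65), ([0.4868, 0.1081, 0.0078], 0.21)]
opening [([0.4552, -0.2311, 0.0259], 0.6)]
cup0 [([0.6063, -0.2496, 0.0259], 0.96), ([0.4931, -0.1486, 0.0233], 0.94), ([0.4543, -0.2312, 0.0282], 0.9), ([0.5865, -0.1623, 0.0226], 0.79)]
wheel_knob [([0.53, -0.2192, 0.1731], 0.97)]
t 17.2 tcp [ 0.4575 -0.232   0.1326] gap 0.03899557431186262 grip 50.96783459186554 F [ 0.5 -0.6 -1.6] j [-0.63  0.22 -0.23  1.13  0.   -0.8 ]
[[-0.986, -0.168, 0.002], [-0.168, 0.986, 0.003], [-0.002, 0.003, -1.0]]
```

View pics/i.png

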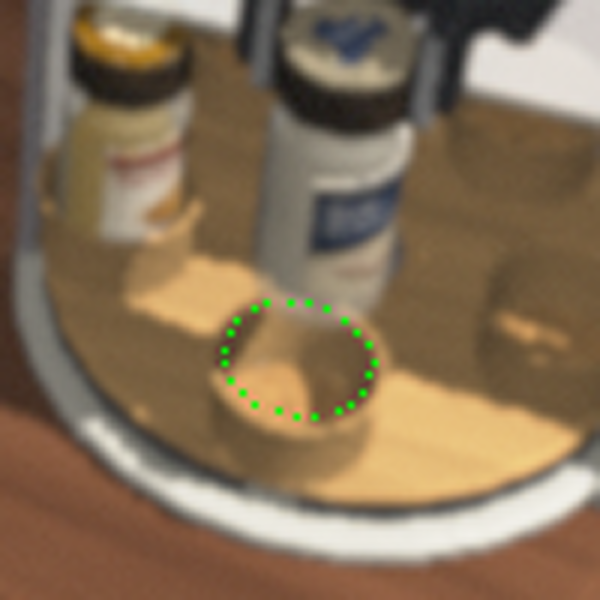

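The cup rim matches the projected ring within about 1 mm, and the jar hangs above and behind it. The TCP readings fluctuate, so I'll average a few.

```bash
cat >> h.py <<'E'
def avg(n=6):
    v=[]
    for i in range(n):
        v.append(env.get_state()['tcp_pos']);
        if i<n-1: env.read_camera('scene')
    return np.array(v)
E
python3 - <<'E'
from h import *
v=avg();print(np.round(v*1000,1).tolist(),v.mean(0));m=v.mean(0)
q=env.get_state()['orientation'];T=R.from_quat([q[1],q[2],q[3],q[0]])
print(T.inv().apply(np.array([.4538,-.232,.09])-m)*1000)
E
```

```text
[[457.5, -232.0, 132.6], [457.4, -231.9, 132.5], [457.3, -231.9, 132.3], [457.2, -231.9, 132.1], [457.2, -231.9, 132.0], [457.1, -231.9, 131.9]] [ 0.45728069 -0.23193352  0.13224969]
[ 3.49537056  0.35667249 42.24702716]
```

Emit:
move_arm(
  targets=[
    [[2,0,15],[0,0,0],1],
    [[2,0,30],[0,0,0],1],
    [[2,0,36],[0,0,0],1],
    [[2,0,36],[0,0,0],1],
  ],
)

```text
clock: 17.95
tcp_pos: [0.4546, -0.2317, 0.0949]
orientation: [-0.0, -0.084, 0.996, 0.003]
wrist_force: [-0.7, -0.9, -0.7]
finger_gap: 0.039
grip_force: 51.0
```

Emit:
move_arm(
  targets=[
    [[0,0,6],[0,0,0],1],
    [[0,0,12],[0,0,0],1],
    [[0,0,12],[0,0,0],1],
  ],
)

```text
clock: 18.32
tcp_pos: [0.4549, -0.2318, 0.0834]
orientation: [0.0, -0.084, 0.996, 0.002]
wrist_force: [-0.4, -0.0, -1.2]
finger_gap: 0.039
grip_force: 51.0
```

Emit:
move_arm(
  targets=[
    [[0,0,8],[0,0,0],1],
    [[0,0,15],[0,0,0],1],
    [[0,0,15],[0,0,0],1],
  ],
)

```text
clock: 18.7
tcp_pos: [0.4545, -0.2315, 0.068]
orientation: [-0.0, -0.084, 0.996, 0.003]
wrist_force: [0.2, 0.6, -0.8]
finger_gap: 0.0393
grip_force: 51.0
```

```bash
python3 - <<'E'
from h import *
st()
E
```

```text
t 18.7 tcp [ 0.4545 -0.2315  0.068 ] gap 0.03933547321867143 grip 50.968544483184814 F [ 0.2  0.6 -0.8] j [-0.63  0.27 -0.33  0.97  0.   -0.8 ]
[[-0.986, -0.167, -0.001], [-0.167, 0.986, 0.005], [-0.0, 0.005, -1.0]]
```

Emit:
move_arm(
  targets=[
    [[0,0,3],[0,0,0],1],
    [[0,0,3],[0,0,0],0],
    [[0,0,3],[0,0,0],-0.45],
    [[0,0,3],[0,0,0],-0.45],
  ],
)

```text
clock: 19.2
tcp_pos: [0.4554, -0.2321, 0.0661]
orientation: [0.001, -0.084, 0.996, 0.002]
wrist_force: [-0.5, -0.3, -0.0]
finger_gap: 0.062
grip_force: 0.0
```

Emit:
move_arm(
  targets=[
    [[0,0,-20],[0,0,0],-0.45],
    [[0,0,-50],[0,0,0],-0.45],
    [[0,0,-90],[0,0,0],-0.45],
    [[0,0,-130],[0,0,0],-0.45],
    [[0,0,-130],[0,0,0],-0.45],
  ],
)

```text
clock: 19.82
tcp_pos: [0.4571, -0.2339, 0.1995]
orientation: [0.003, -0.084, 0.996, -0.0]
wrist_force: [-0.3, -0.1, -0.5]
finger_gap: 0.0619
grip_force: 0.0
```

```bash
python3 - <<'E'
from h import *
st()
for i in range(2): lm(['jar_a'],env.read_camera('scene'),k=4)
got([.5305,-.218,.20],100)
E
```

```text
t 19.825 tcp [ 0.4571 -0.2339  0.1995] gap 0.061936053662335656 grip 0.0 F [-0.3 -0.1 -0.5] j [-0.63  0.19 -0.1   1.28  0.   -0.8 ]
[[-0.986, -0.168, 0.006], [-0.168, 0.986, -0.0], [-0.006, -0.001, -1.0]]
jar_a [([0.4532, -0.2332, 0.0272], 0.96), ([0.58, 0.185, 0.0076], 0.8)]
jar_a [([0.5818, 0.1821, 0.0111], 0.66), ([0.4521, -0.2295, 0.0272], 0.58)]
go [-77.3   1.   23.7] [ 0.03 -0.   -0.04]
```

The jar stands in its cup at (0.4525,-0.231,0.027). Next, the wheel knob.

Emit:
move_arm(
  targets=[
    [[-40,1,-5],[0,0,0],-0.8],
    [[-77,1,0],[0,0,0],-0.8],
    [[-77,1,20],[0,0,0],-0.8],
    [[-77,1,30],[0,0,0],-0.8],
    [[-77,1,30],[0,0,0],-0.8],
  ],
)

```text
clock: 20.65
tcp_pos: [0.5295, -0.2179, 0.1644]
orientation: [-0.001, -0.084, 0.996, 0.003]
wrist_force: [-0.1, 0.2, -0.1]
finger_gap: 0.077
grip_force: 0.0
```

```bash
python3 - <<'E'
from h import *
st();v=avg(4);print(v[-1]);
go([.5305,-.2183,.121],100)
E
```

```text
t 20.65 tcp [ 0.5295 -0.2179  0.1644] gap 0.07704365015354295 grip 0.0 F [-0.1  0.2 -0.1] j [-0.53  0.32 -0.01  1.24  0.   -0.7 ]
[[-0.986, -0.167, -0.002], [-0.167, 0.986, 0.006], [0.001, 0.006, -1.0]]
[ 0.53077118 -0.21877681  0.16655116]
go [ 0.3  0.4 45.6] [ 0.02  0.01 -0.04]
```

Emit:
move_arm(
  targets=[
    [[0,0,20],[0,0,0],-0.8],
    [[0,0,35],[0,0,0],-0.8],
    [[0,0,35],[0,0,0],-0.8],
  ],
)

```text
clock: 21.18
tcp_pos: [0.53, -0.218, 0.13]
orientation: [-0.0, -0.084, 0.996, 0.003]
wrist_force: [-0.2, 1.1, 0.7]
finger_gap: 0.0767
grip_force: 0.0
```

Emit:
move_arm(
  targets=[
    [[0,0,10],[0,0,0],-0.8],
    [[0,0,10],[0,0,0],1],
    [[0,0,10],[0,0,0],1],
    [[0,0,10],[0,0,0],1],
  ],
  squeeze=70,
)

```text
clock: 21.68
tcp_pos: [0.5307, -0.2163, 0.1218]
orientation: [0.001, -0.085, 0.996, 0.004]
wrist_force: [-1.6, 6.1, 4.7]
finger_gap: 0.0413
grip_force: 70.7
```

Emit:
move_arm(
  targets=[
    [[0,0,0],[0,0,0.9],1],
    [[0,0,0],[0,0,1.8],1],
    [[0,0,0],[0,0,2.7],1],
    [[0,0,0],[0,0,3.6],1],
    [[0,0,0],[0,0,4.5],1],
  ],
)

```text
clock: 22.3
tcp_pos: [0.5308, -0.216, 0.1218]
orientation: [-0.001, 0.305, 0.952, 0.004]
wrist_force: [-1.4, 7.1, 4.2]
finger_gap: 0.0415
grip_force: 70.6
```

```bash
python3 - <<'E'
from h import *
st();print(env.get_state()['ft_torque'])
E
```

```text
t 22.3 tcp [ 0.5308 -0.216   0.1218] gap 0.04150106504073704 grip 70.64645290374756 F [-1.4  7.1  4.2] j [-0.53  0.34 -0.09  1.14  0.01  0.09]
[[-0.814, 0.581, 0.001], [0.581, 0.814, 0.008], [0.004, 0.007, -1.0]]
[1.48518589 0.21026675 0.26966524]
```

Emit:
move_arm(
  targets=[
    [[0,0,0],[0,0,0.9],1],
    [[0,0,0],[0,0,1.8],1],
    [[0,0,0],[0,0,2.7],1],
    [[0,0,0],[0,0,2.7],1],
  ],
)

```text
clock: 22.8
tcp_pos: [0.531, -0.2158, 0.1218]
orientation: [-0.001, 0.518, 0.856, 0.004]
wrist_force: [-1.5, 7.2, 5.7]
finger_gap: 0.0413
grip_force: 70.6
```

Emit:
move_arm(
  targets=[
    [[0,0,0],[0,0,0],-0.3],
    [[0,0,0],[0,0,0],-0.8],
    [[0,0,0],[0,0,0],-0.8],
    [[0,0,-50],[0,0,0],-0.8],
    [[0,0,-85],[0,0,0],-0.8],
  ],
)

```text
clock: 23.42
tcp_pos: [0.531, -0.2191, 0.2076]
orientation: [-0.0, 0.518, 0.855, 0.002]
wrist_force: [-0.1, -0.4, -0.4]
finger_gap: 0.0769
grip_force: 0.0
```

```bash
python3 - <<'E'
from h import *
st()
for i in range(2):
    p=env.read_camera('scene');lm(['jar_a','old_jar_p','cup0','garlic','tin'],p,k=6)
got([.581,.1835,.22],100)
u=proj([.50,-.218,.08],p).astype(int)
cv2.imwrite('pics/j.png',cv2.resize(p['pixels'][u[1]-75:u[1]+75,u[0]-75:u[0]+75],(500,500),interpolation=cv2.INTER_CUBIC)[:,:,::-1])
E
```

```text
t 23.425 tcp [ 0.531  -0.2191  0.2076] gap 0.07686480470769785 grip 0.0 F [-0.1 -0.4 -0.4] j [-0.53  0.31  0.08  1.34  0.    0.56]
[[-0.464, 0.886, 0.001], [0.886, 0.464, 0.003], [0.002, 0.003, -1.0]]
jar_a [([0.58, 0.182, 0.0108], 0.68), ([0.494, -0.1466, 0.0261], 0.66), ([0.5338, -0.2169, 0.0021], 0.28)]
old_jar_p [([0.5842, -0.159, 0.0219], 0.61), ([0.4967, -0.1455, 0.0277], 0.15)]
cup0 [([0.5843, -0.1626, 0.0218], 0.81), ([0.5979, -0.2524, 0.0264], 0.77), ([0.5219, -0.295, 0.0229], 0.76), ([0.4959, -0.1472, 0.0278], 0.71), ([0.4501, -0.2301, 0.0274], 0.7)]
garlic [([0.4832, 0.0239, 0.0072], 0.97)]
tin [([0.5727, 0.1031, 0.0133], 0.6)]
jar_a [([0.5798, 0.1831, 0.0087], 0.85), ([0.4928, -0.1461, 0.024], 0.68)]
old_jar_p [([0.5867, -0.1567, 0.028], 0.61)]
cup0 [([0.5213, -0.2937, 0.0242], 0.74), ([0.4498, -0.2305, 0.0241], 0.67), ([0.4959, -0.1453, 0.0274], 0.64), ([0.5876, -0.1629, 0.0234], 0.61), ([0.6004, -0.2515, 0.024], 0.57)]
garlic [([0.4812, 0.0224, 0.0082], 0.72)]
tin [([0.571, 0.104, 0.0086], 0.68), ([0.5308, -0.2172, 0.1707], 0.46)]
go [332.6 231.2  16. ] [ 0.02 -0.02 -7.24]
```

View pics/j.png

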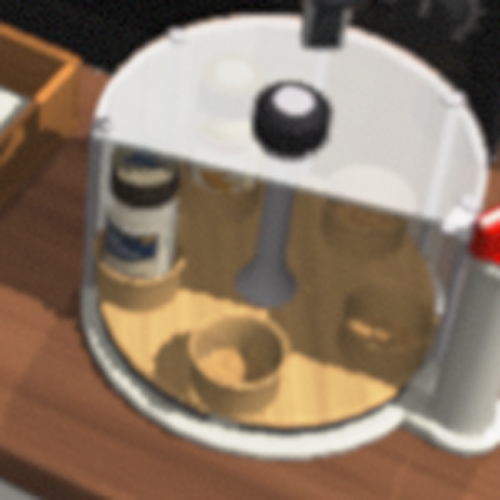

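The wheel clicked over: the blue jar is now left at (145,220), the old jar is at the back, and an empty cup is at the opening (240,360). Going for the black jar.

Emit:
move_arm(
  targets=[
    [[333,231,0],[0,0,-7.2],-1],
    [[333,231,0],[0,0,-7.2],-1],
    [[333,231,0],[0,0,-7.2],-1],
    [[333,231,0],[0,0,-7.2],-1],
    [[333,231,0],[0,0,-7.2],-1],
  ],
)

```text
clock: 24.65
tcp_pos: [0.5695, 0.0934, 0.2071]
orientation: [0.0, 0.072, 0.997, 0.002]
wrist_force: [1.9, 0.4, -0.4]
finger_gap: 0.0854
grip_force: 0.0
```

```bash
python3 - <<'E'
from h import *
st();go([.5803,.184,.12],100)
E
```

```text
t 24.65 tcp [0.5695 0.0934 0.2071] gap 0.08544244128996047 grip 0.0 F [ 1.9  0.4 -0.4] j [0.02 0.31 0.08 1.34 0.   0.17]
[[-0.99, 0.144, 0.001], [0.144, 0.99, 0.004], [-0.0, 0.004, -1.0]]
go [ 2.5 90.9 87.5] [ 0.02  0.   -1.83]
```

Emit:
move_arm(
  targets=[
    [[2,60,0],[0,0,-1],-1],
    [[2,91,20],[0,0,-1.8],-1],
    [[2,91,60],[0,0,-1.8],-1],
    [[2,91,87],[0,0,-1.8],-1],
    [[2,91,87],[0,0,-1.8],-1],
  ],
)

```text
clock: 25.28
tcp_pos: [0.579, 0.1819, 0.1179]
orientation: [-0.002, -0.082, 0.997, 0.002]
wrist_force: [0.2, 0.2, -0.7]
finger_gap: 0.0859
grip_force: 0.0
```

```bash
python3 - <<'E'
from h import *
for c in ('scene','scene'):lm(['jar_a'],env.read_camera(c))
st();go([.5803,.184,.049],100)
E
```

```text
jar_a [([0.5821, 0.1788, 0.0118], 0.64), ([0.4895, -0.1482, 0.0263], 0.57)]
jar_a [([0.5783, 0.1818, 0.0107], 0.97), ([0.491, -0.1451, 0.0243], 0.82)]
t 25.475 tcp [0.5825 0.1821 0.1223] gap 0.08550118653353264 grip 0.0 F [0.8 0.3 0.2] j [0.17 0.4  0.01 1.17 0.   0.01]
[[-0.987, -0.162, 0.003], [-0.162, 0.987, 0.004], [-0.004, 0.004, -1.0]]
go [ 2.1  2.  73.3] [ 0.02  0.02 -0.07]
```

Emit:
move_arm(
  targets=[
    [[2,1,25],[0,0,0],-1],
    [[2,1,50],[0,0,0],-1],
    [[2,1,50],[0,0,0],-1],
  ],
)

```text
clock: 25.85
tcp_pos: [0.5784, 0.1825, 0.0701]
orientation: [-0.0, -0.081, 0.997, 0.002]
wrist_force: [-0.3, 0.6, 0.6]
finger_gap: 0.0852
grip_force: 0.0
```

Emit:
move_arm(
  targets=[
    [[0,0,12],[0,0,0],-1],
    [[0,0,24],[0,0,0],-1],
    [[0,0,24],[0,0,0],1],
    [[0,0,24],[0,0,0],1],
    [[0,0,24],[0,0,0],1],
  ],
  squeeze=50,
)

```text
clock: 26.48
tcp_pos: [0.5798, 0.1832, 0.0473]
orientation: [0.001, -0.082, 0.997, 0.002]
wrist_force: [0.1, -0.3, -0.6]
finger_gap: 0.039
grip_force: 50.3
```

Emit:
move_arm(
  targets=[
    [[0,0,-30],[0,0,0],1],
    [[0,0,-70],[0,0,0],1],
    [[0,0,-115],[0,0,0],1],
    [[0,0,-150],[0,0,0],1],
    [[0,0,-150],[0,0,0],1],
  ],
)

```text
clock: 27.1
tcp_pos: [0.5811, 0.1828, 0.2001]
orientation: [0.004, -0.082, 0.997, 0.002]
wrist_force: [-0.1, -0.5, -2.4]
finger_gap: 0.0392
grip_force: 50.8
```

```bash
python3 - <<'E'
from h import *
for c in ('scene','scene'):lm(['jar_a'],env.read_camera(c))
st();go([.42,-.12,.20],100.4)
E
```

```text
jar_a [([0.4928, -0.1466, 0.0261], 0.94), ([0.5837, 0.1817, 0.1638], 0.72)]
jar_a [([0.58, 0.1789, 0.1618], 0.89), ([0.4936, -0.1455, 0.0243], 0.8)]
t 27.3 tcp [0.578  0.1822 0.1946] gap 0.03905844182911055 grip 50.806758999824524 F [ 0.2 -0.4 -1.8] j [0.17 0.38 0.14 1.34 0.   0.01]
[[-0.987, -0.162, -0.003], [-0.163, 0.987, 0.003], [0.002, 0.004, -1.0]]
go [ 205.  -272.5   -6. ] [ 0.02 -0.01 -0.1 ]
```

Emit:
move_arm(
  targets=[
    [[30,-36,-6],[0,0,0],1],
    [[62,-83,-6],[0,0,0],1],
    [[96,-128,-6],[0,0,0],1],
    [[130,-174,-6],[0,0,0],1],
    [[164,-218,-6],[0,0,0],1],
  ],
)

```text
clock: 27.92
tcp_pos: [0.4508, -0.0605, 0.1999]
orientation: [-0.001, -0.082, 0.997, 0.002]
wrist_force: [0.6, -0.8, -1.4]
finger_gap: 0.0392
grip_force: 50.8
```

```bash
python3 - <<'E'
from h import *
st();go([.42,-.13,.20],100.4);go([.4545,-.232,.13],100.4)
E
```

```text
t 27.925 tcp [ 0.4508 -0.0605  0.1999] gap 0.03915061478447864 grip 50.82483619451523 F [ 0.6 -0.8 -1.4] j [-0.31  0.08 -0.22  1.27  0.   -0.48]
[[-0.987, -0.163, -0.002], [-0.163, 0.987, 0.005], [0.001, 0.005, -1.0]]
go [ 41.7 -63.6  -0.3] [ 0.03 -0.01 -0.1 ]
go [  24.2 -170.2   69.1] [ 0.03 -0.01 -0.1 ]
```

Emit:
move_arm(
  targets=[
    [[30,-40,0],[0,0,0],1],
    [[36,-85,0],[0,0,0],1],
    [[30,-130,10],[0,0,0],1],
    [[24,-170,30],[0,0,0],1],
    [[24,-170,60],[0,0,0],1],
  ],
)

```text
clock: 28.55
tcp_pos: [0.4572, -0.2337, 0.139]
orientation: [0.0, -0.08, 0.997, 0.002]
wrist_force: [-0.9, 0.4, -2.2]
finger_gap: 0.0397
grip_force: 51.1
```

```bash
python3 - <<'E'
from h import *
for i in range(4):lm(['jar_a','opening'],env.read_camera('scene'))
st();print(avg(2)[-1]);go([.4545,-.232,.094],100.4)
E
```

```text
jar_a [([0.4896, -0.1462, 0.0254], 0.74), ([0.4947, -0.1465, 0.0261], 0.64)]
opening [([0.5319, -0.216, 0.1714], 0.74), ([0.453, -0.2326, 0.0255], 0.72)]
jar_a [([0.4945, -0.1458, 0.025], 0.87), ([0.5301, -0.216, 0.0002], 0.43)]
opening [([0.4537, -0.2333, 0.0276], 0.93)]
jar_a [([0.4602, -0.2336, 0.1028], 0.84), ([0.4927, -0.1441, 0.0236], 0.65)]
opening [([0.4533, -0.2269, 0.0254], 0.82), ([0.4872, 0.1069, 0.0073], 0.56)]
jar_a [([0.4929, -0.146, 0.0284], 0.8), ([0.4574, -0.2306, 0.1057], 0.7)]
opening [([0.4551, -0.2304, 0.0286], 0.65)]
t 29.15 tcp [ 0.4571 -0.2307  0.1416] gap 0.03901593008295738 grip 51.16165816783905 F [-0.3 -0.6 -1.4] j [-0.63  0.21 -0.21  1.15  0.   -0.79]
[[-0.987, -0.163, 0.002], [-0.163, 0.987, 0.003], [-0.002, 0.003, -1.0]]
[ 0.45699232 -0.23074809  0.14145727]
go [ 2.8 -1.  47.4] [ 0.02  0.01 -0.1 ]
```

Emit:
move_arm(
  targets=[
    [[2.5,-1,15],[0,0,0],1],
    [[2.5,-1,30],[0,0,0],1],
    [[2.5,-1,45],[0,0,0],1],
    [[2.5,-1,45],[0,0,0],1],
  ],
)

```text
clock: 29.7
tcp_pos: [0.453, -0.231, 0.0938]
orientation: [-0.001, -0.081, 0.997, 0.003]
wrist_force: [-0.1, 0.3, -1.6]
finger_gap: 0.0391
grip_force: 51.2
```

Emit:
move_arm(
  targets=[
    [[0,0,6],[0,0,0],1],
    [[0,0,12],[0,0,0],1],
    [[0,0,12],[0,0,0],1],
  ],
)

```text
clock: 30.08
tcp_pos: [0.4542, -0.2318, 0.0835]
orientation: [0.0, -0.082, 0.997, 0.002]
wrist_force: [0.6, 0.3, -2.0]
finger_gap: 0.0394
grip_force: 51.2
```

Emit:
move_arm(
  targets=[
    [[0,0,8],[0,0,0],1],
    [[0,0,16],[0,0,0],1],
    [[0,0,19],[0,0,0],1],
    [[0,0,19],[0,0,0],1],
  ],
)

```text
clock: 30.58
tcp_pos: [0.4541, -0.2317, 0.0645]
orientation: [0.0, -0.082, 0.997, 0.002]
wrist_force: [-0.1, 0.1, -1.4]
finger_gap: 0.0391
grip_force: 51.2
```

Emit:
move_arm(
  targets=[
    [[0,0,0],[0,0,0],0],
    [[0,0,0],[0,0,0],-0.45],
    [[0,0,0],[0,0,0],-0.45],
  ],
)

```text
clock: 30.95
tcp_pos: [0.4547, -0.2321, 0.0652]
orientation: [0.001, -0.082, 0.997, 0.002]
wrist_force: [-0.3, -0.1, 0.5]
finger_gap: 0.0617
grip_force: 0.0
```

Emit:
move_arm(
  targets=[
    [[0,0,-20],[0,0,0],-0.45],
    [[0,0,-50],[0,0,0],-0.45],
    [[0,0,-90],[0,0,0],-0.45],
    [[0,0,-135],[0,0,0],-0.45],
    [[0,0,-135],[0,0,0],-0.45],
  ],
)

```text
clock: 31.58
tcp_pos: [0.4565, -0.234, 0.2039]
orientation: [0.003, -0.082, 0.997, -0.001]
wrist_force: [0.6, -0.6, -0.1]
finger_gap: 0.0624
grip_force: 0.0
```

```bash
python3 - <<'E'
from h import *
for i in range(3): lm(['jar_a'],env.read_camera('scene'),k=4)
st();go([.5305,-.2183,.17],100)
E
```

```text
jar_a [([0.458, -0.2328, 0.0263], 0.62), ([0.4925, -0.1449, 0.0292], 0.56)]
jar_a [([0.495, -0.1468, 0.0268], 0.91), ([0.4538, -0.2344, 0.0252], 0.61)]
jar_a [([0.4919, -0.1474, 0.0261], 0.92), ([0.4531, -0.2326, 0.0257], 0.74), ([0.5731, 0.1047, 0.0082], 0.56), ([0.488, 0.1071, 0.007], 0.52)]
t 31.875 tcp [ 0.4536 -0.2319  0.1985] gap 0.06170567820982409 grip 0.0 F [0.2 0.1 0.1] j [-0.63  0.19 -0.1   1.29  0.   -0.8 ]
[[-0.987, -0.163, -0.002], [-0.163, 0.987, 0.006], [0.001, 0.006, -1.0]]
go [-78.1   0.7  28.4] [ 0.03 -0.   -0.06]
```

Both jars are in. I'll turn the wheel another click clockwise.

Emit:
move_arm(
  targets=[
    [[-40,1,-5],[0,0,0],-0.8],
    [[-78,1,0],[0,0,0],-0.8],
    [[-78,1,20],[0,0,0],-0.8],
    [[-78,1,33],[0,0,0],-0.8],
    [[-78,1,33],[0,0,0],-0.8],
  ],
)

```text
clock: 32.5
tcp_pos: [0.5297, -0.218, 0.1652]
orientation: [-0.001, -0.081, 0.997, 0.003]
wrist_force: [-0.3, -0.3, 0.6]
finger_gap: 0.0768
grip_force: 0.0
```

```bash
python3 - <<'E'
from h import *
print(avg(4)[-1]);st();go([.5305,-.2178,.122],100)
E
```

```text
[ 0.53106233 -0.21890319  0.1675817 ]
t 32.65 tcp [ 0.5311 -0.2189  0.1676] gap 0.07698469801804896 grip 0.0 F [-0.5 -0.  -0.4] j [-0.53  0.32 -0.    1.25  0.   -0.7 ]
[[-0.987, -0.162, 0.001], [-0.162, 0.987, 0.004], [-0.002, 0.003, -1.0]]
go [ 0.5  1.  45.6] [ 0.02  0.01 -0.07]
```

Emit:
move_arm(
  targets=[
    [[0,1,20],[0,0,0],-0.8],
    [[0,1,36],[0,0,0],-0.8],
    [[0,1,36],[0,0,0],-0.8],
  ],
)

```text
clock: 33.02
tcp_pos: [0.53, -0.2171, 0.1299]
orientation: [-0.001, -0.081, 0.997, 0.003]
wrist_force: [0.2, 0.1, 0.0]
finger_gap: 0.0766
grip_force: 0.0
```

Emit:
move_arm(
  targets=[
    [[0,0,10],[0,0,0],-0.8],
    [[0,0,10],[0,0,0],1],
    [[0,0,10],[0,0,0],1],
    [[0,0,10],[0,0,0],1],
  ],
  squeeze=70,
)

```text
clock: 33.52
tcp_pos: [0.531, -0.2163, 0.1218]
orientation: [0.001, -0.082, 0.997, 0.003]
wrist_force: [-1.3, 4.5, 6.7]
finger_gap: 0.0412
grip_force: 71.0
```

Emit:
move_arm(
  targets=[
    [[0,0,0],[0,0,0.9],1],
    [[0,0,0],[0,0,1.8],1],
    [[0,0,0],[0,0,2.7],1],
    [[0,0,0],[0,0,3.6],1],
    [[0,0,0],[0,0,4.5],1],
  ],
)

```text
clock: 34.15
tcp_pos: [0.5311, -0.2161, 0.1218]
orientation: [-0.0, 0.308, 0.951, 0.003]
wrist_force: [-2.3, 5.2, 5.3]
finger_gap: 0.0413
grip_force: 71.0
```

Emit:
move_arm(
  targets=[
    [[0,0,0],[0,0,0.9],1],
    [[0,0,0],[0,0,1.8],1],
    [[0,0,0],[0,0,2.7],1],
    [[0,0,0],[0,0,2.7],1],
  ],
)

```text
clock: 34.65
tcp_pos: [0.5312, -0.2161, 0.1219]
orientation: [-0.001, 0.52, 0.854, 0.003]
wrist_force: [-1.7, 5.4, 5.3]
finger_gap: 0.0414
grip_force: 70.9
```

Emit:
move_arm(
  targets=[
    [[0,0,0],[0,0,0],-0.3],
    [[0,0,0],[0,0,0],-0.8],
    [[0,0,0],[0,0,0],-0.8],
    [[0,0,-50],[0,0,0],-0.8],
    [[0,0,-85],[0,0,0],-0.8],
  ],
)

```text
clock: 35.28
tcp_pos: [0.5312, -0.2182, 0.2075]
orientation: [-0.0, 0.52, 0.854, 0.002]
wrist_force: [1.2, 0.6, -0.1]
finger_gap: 0.0766
grip_force: 0.0
```

```bash
python3 - <<'E'
from h import *
st()
for i in range(2):
    p=env.read_camera('scene');lm(['jar_a','old_jar_p','cup0','garlic','tin','lock_knob'],p,k=6)
got([.514,-.3515,.26],64)
u=proj([.50,-.23,.08],p).astype(int)
cv2.imwrite('pics/k.png',cv2.resize(p['pixels'][u[1]-75:u[1]+75,u[0]-75:u[0]+75],(500,500),interpolation=cv2.INTER_CUBIC)[:,:,::-1])
E
```

```text
t 35.275 tcp [ 0.5312 -0.2182  0.2075] gap 0.07657390908188791 grip 0.0 F [ 1.2  0.6 -0.1] j [-0.53  0.31  0.08  1.34  0.    0.56]
[[-0.459, 0.888, 0.001], [0.888, 0.459, 0.003], [0.002, 0.003, -1.0]]
jar_a [([0.4947, -0.1506, 0.0268], 0.61), ([0.5851, -0.1586, 0.0249], 0.53)]
old_jar_p [([0.604, -0.2479, 0.0227], 0.55), ([0.4891, 0.1048, 0.0052], 0.55), ([0.4887, -0.1514, 0.0224], 0.32)]
cup0 [([0.6014, -0.2524, 0.026], 0.73), ([0.455, -0.2287, 0.0271], 0.72), ([0.5864, -0.1594, 0.0272], 0.68), ([0.4872, -0.1449, 0.0256], 0.62), ([0.5177, -0.2984, 0.0244], 0.61)]
garlic [([0.4826, 0.0258, 0.0098], 0.91)]
tin [([0.5756, 0.1036, 0.0105], 0.63)]
lock_knob [([0.4925, -0.1465, 0.023], 0.71), ([0.5141, -0.3496, 0.173], 0.68), ([0.531, -0.216, 0.003], 0.23)]
jar_a [([0.4949, -0.1513, 0.0259], 0.83), ([0.5857, -0.157, 0.0279], 0.63)]
old_jar_p [([0.6043, -0.2528, 0.0263], 0.44)]
cup0 [([0.4558, -0.2313, 0.0233], 0.84), ([0.5198, -0.2958, 0.0248], 0.69), ([0.5866, -0.16, 0.0258], 0.66), ([0.6048, -0.2533, 0.0258], 0.66)]
garlic [([0.4827, 0.0258, 0.007], 0.76), ([0.6041, -0.2509, 0.0244], 0.38)]
tin [([0.5744, 0.1038, 0.0111], 0.8)]
lock_knob [([0.5119, -0.3511, 0.175], 0.91)]
go [-111.   -76.4  -26. ] [ 0.02 -0.02 -3.66]
```

View pics/k.png

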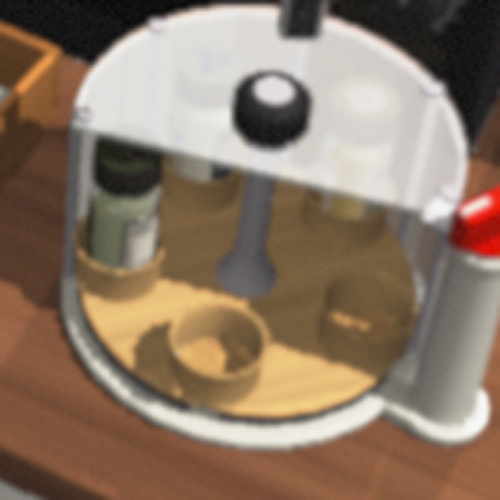

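The cups hold three jars: black on the left, blue behind it and the old one at the back right. An empty cup sits at the opening (220,350). Now to lock.

Emit:
move_arm(
  targets=[
    [[-111,-76,-10],[0,0,-3.7],-0.3],
    [[-111,-76,-10],[0,0,-3.7],-0.3],
    [[-111,-76,-10],[0,0,-3.7],-0.3],
    [[-111,-76,-10],[0,0,-3.7],-0.3],
    [[-111,-76,-10],[0,0,-3.7],-0.3],
  ],
)

```text
clock: 36.6
tcp_pos: [0.5143, -0.3517, 0.2151]
orientation: [-0.0, 0.223, 0.975, 0.002]
wrist_force: [-0.5, 0.5, 0.5]
finger_gap: 0.0557
grip_force: 0.0
```

```bash
python3 - <<'E'
from h import *
print(avg(3)[-1]);st();go([.514,-.3515,.130],64)
E
```

```text
[ 0.51450257 -0.35115141  0.21536558]
t 36.7 tcp [ 0.5145 -0.3512  0.2154] gap 0.05565543440125812 grip 0.0 F [-0.3 -0.1  0.5] j [-0.73  0.41  0.24  1.41  0.   -0.28]
[[-0.901, 0.434, 0.0], [0.434, 0.901, 0.004], [0.001, 0.004, -1.0]]
go [ 0.2 -0.9 85.4] [ 0.02 -0.01  0.03]
```

Emit:
move_arm(
  targets=[
    [[0,0,40],[0,0,0],-0.3],
    [[0,0,65],[0,0,0],-0.3],
    [[0,0,65],[0,0,0],-0.3],
  ],
)

```text
clock: 37.08
tcp_pos: [0.5133, -0.3494, 0.1484]
orientation: [-0.002, 0.222, 0.975, 0.003]
wrist_force: [0.1, 0.3, -1.3]
finger_gap: 0.0561
grip_force: 0.0
```

Emit:
move_arm(
  targets=[
    [[0,0,10],[0,0,0],-0.3],
    [[0,0,20],[0,0,0],-0.3],
    [[0,0,20],[0,0,0],1],
    [[0,0,20],[0,0,0],1],
    [[0,0,20],[0,0,0],1],
  ],
  squeeze=60,
)

```text
clock: 37.7
tcp_pos: [0.5152, -0.3503, 0.1312]
orientation: [0.001, 0.222, 0.975, 0.003]
wrist_force: [0.8, 4.4, 2.4]
finger_gap: 0.0121
grip_force: 58.4
```

Emit:
move_arm(
  targets=[
    [[0,0,0],[0,0,1],1],
    [[0,0,0],[0,0,2],1],
    [[0,0,0],[0,0,3],1],
    [[0,0,0],[0,0,4],1],
  ],
)

```text
clock: 38.2
tcp_pos: [0.5139, -0.3504, 0.1311]
orientation: [-0.001, 0.544, 0.839, 0.002]
wrist_force: [-2.3, 2.7, 3.5]
finger_gap: 0.012
grip_force: 60.2
```

Emit:
move_arm(
  targets=[
    [[0,0,0],[0,0,1],1],
    [[0,0,0],[0,0,2],1],
    [[0,0,0],[0,0,2.9],1],
    [[0,0,0],[0,0,2.9],1],
  ],
)

```text
clock: 38.7
tcp_pos: [0.5133, -0.3506, 0.1311]
orientation: [-0.002, 0.736, 0.677, 0.001]
wrist_force: [-4.6, 2.6, 5.7]
finger_gap: 0.0122
grip_force: 60.0
```

Emit:
move_arm(
  targets=[
    [[0,0,0],[0,0,0],0.2],
    [[0,0,0],[0,0,0],0.2],
    [[0,0,-40],[0,0,0],0.2],
    [[0,0,-100],[0,0,0],0],
    [[0,0,-110],[0,0,0],-0.5],
  ],
)

```text
clock: 39.33
tcp_pos: [0.5165, -0.3531, 0.2455]
orientation: [0.003, 0.735, 0.678, 0.002]
wrist_force: [0.6, 0.4, 0.3]
finger_gap: 0.0594
grip_force: 0.0
```

```bash
python3 - <<'E'
from h import *
st()
p=env.read_camera('scene');lm(['jar_a','garlic','tin','salt_shaker','lock_knob'],p,k=3)
u=proj([.50,-.10,.08],p).astype(int);x0=min(max(u[0]-150,0),260)
cv2.imwrite('pics/l.png',cv2.resize(p['pixels'][u[1]-110:u[1]+110,x0:x0+300],(750,550),interpolation=cv2.INTER_CUBIC)[:,:,::-1])
E
```

```text
t 39.325 tcp [ 0.5165 -0.3531  0.2455] gap 0.05940821743753596 grip 0.0 F [0.6 0.4 0.3] j [-0.73  0.41  0.31  1.47  0.    0.92]
[[0.08, 0.997, 0.007], [0.997, -0.08, -0.002], [-0.001, 0.007, -1.0]]
jar_a [([0.4939, -0.1493, 0.0253], 0.81), ([0.5872, -0.1556, 0.0265], 0.64)]
garlic [([0.4815, 0.026, 0.0057], 0.86)]
tin [([0.5273, 0.0847, 0.0068], 0.83), ([0.5849, -0.1556, 0.0263], 0.27)]
salt_shaker [([0.4689, 0.0998, 0.0062], 0.93)]
lock_knob [([0.5857, -0.1597, 0.0262], 0.64), ([0.515, -0.3475, 0.1726], 0.56), ([0.4518, -0.2319, 0.0295], 0.43)]
```

View pics/l.png

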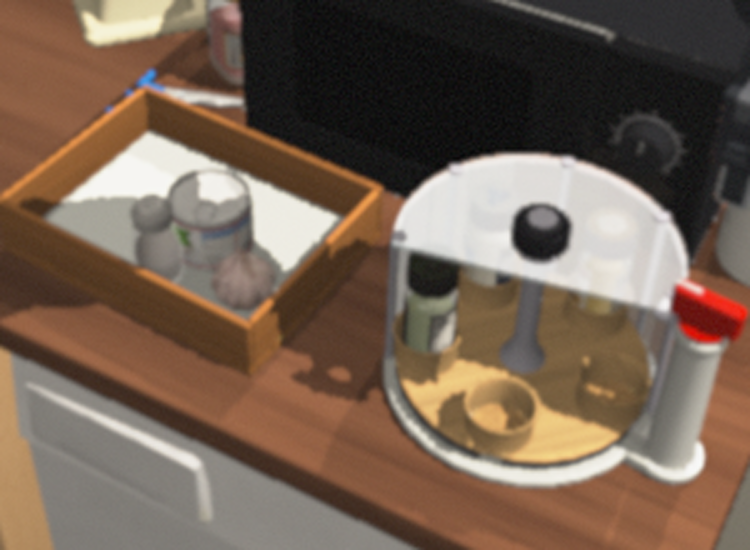

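The final picture shows the bar back in its locked heading at (710,310), an empty cup at the opening and three jars in cups. The tin was knocked aside but is still in the crate with the salt shaker and garlic. The gripper is clear, so I'm handing in.

```bash
python3 -c "
from workcell import env
print(env.hand_in())"
```

```text
the job is handed in; nothing more can be done
None
```

I handed the job in at about 39 s of the 210 s allowed: both spice jars (blue and black label) are upright in the carousel, the old jar is in its cup, an empty cup is at the opening, and the wheel is locked again.

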